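# Pin the hinged lid back on the equipment case

### The arm

A 6-joint arm with a two-finger parallel gripper is mounted at the origin on a cart in front of the work surface, level with it; the furniture and walls round the work are solid. World frame = base frame: x ahead of the robot, y to its left, z up, the work surface at z = 0. Lengths are in m, angles in rad, forces in N, time in s.
With the tool pointing down it reaches from about 0.35 to 0.85 m from the base axis. Payload 8.1 kg.
Tool frame: the origin (TCP) lies at the very end of the fingers, on their centre line; the grasp point (between the pads) lies 19 mm behind it; z points along the fingers, y is the direction in which the jaws open and shut (so a half turn about z gives the same grasp; the last joint's range is limited). The gripper opens to 93 mm and grips with 3 to 60 N. Pads are 15 mm wide; open, the fingers measure 128 mm over their backs; the gripper's body (75 mm by 188 mm) begins 65 mm behind the grasp point.
Start: joints at [-1.378, 0.13, 1.488, -0, 1.523, -0.085], TCP at [0.165, -0.577, 0.219] pointing down, gripper open.
Joint ranges: [-2.96, 2.96], [-0.89, 2.26], [0.02, 2.5], [-1.34, 4.48], [0, 2.73], [-2.66, 2.66]. Speed limits (rad/s): [2.39, 2.39, 2.79, 3.14, 3.14, 3.14].

### API

Orientations are given as a rotation vector (axis times angle).
In Python, from plant import robot gives the robot as it stands.
- The arm moves only by the tool jog_arm, never from a script. Its argument "commands" is a list of rows, each a list of 3 entries, a list of its own where there are three numbers: the shift along the world's x, y, z scaled (see below), then the turn, a rotation vector about the world's x, y, z scaled (see below), then the closure, from -1 (fully open) to 1 (shut), so that 0 is half open. In form: [[[tx, ty, tz], [ax, ay, az], hand], ...]. A call has 1 to 10 rows; each row is the pose to reach, as a shift and turn from the pose measured when the call began, turning the shorter way round; what a row does not reach only later rows make up. The controller multiplies each number of a shift by 0.6 m and each number of a turn by 2 pi rad. A row lasts 1/8 s, in which the tool goes at most 62.5 mm and 10.7 degrees, less where a joint would pass 70% of its speed; a pose out of reach is approached as far as the arm can. A call with a number of a shift or a turn outside -1 to 1 is refused whole. A call with a gripper value outside its range is refused whole. The fingers move at their own pace and stop on an object; "newtons" is the grip in N (left out, the last holds). Time passes only in rows, so rows that repeat a pose let the fingers close. It gives the time, the measured TCP pose, the force and the opening at its end, in the units of the state.
- robot.read_state(): the state, without advancing time (a new reading comes with each control period).
- robot.read_camera(name): name is "scene" or "top" or "wrist"; returns a dict with "pixels" (480x640x3 uint8, red, green, blue), "fovy" (degrees; the focal length in pixels is half the picture's height over the tangent of half this angle, whatever the lens; pixels are square), "cx", "cy" (the principal point, pixels), "rvec" (rotation vector, rad) and "tvec" (3), from world to camera coordinates, as OpenCV has them; the wrist camera has in their place "tool_from_camera" (4x4, takes a point from camera to tool coordinates, whose origin is the TCP and whose axes are the flange's). Camera axes: x right, y down, z forward; pixel columns grow to the right and rows downward; lengths in m; the calibration is good to about 2 mm. A picture is of the moment at which its call begins: read the wrist's pose just before it. There is no depth.
- robot.close_job(): hands the job in, once; it reports no verdict.
Trained networks look in the newest picture that a camera, given by its name, has taken for a name from the list of things; names that differ only in an ending like _2 or _b are one class to them, and where a whole thing is asked for, a point or a joint stands for the part that bears it (a point fixed in the world has none). Each returns a list of dicts, best first, with "p" (0 to 1); they miss things now and then, are a little off and sometimes report something else, mostly with a low value. They report only what shows in the picture. A call takes as long as a camera call. They do not tell look-alikes from the thing itself.
- robot.trace(camera, name): "pixels" (480x640 bool, what is visible of it) and "uv" ([column, row] in pixels, amid what is visible of it).
The state is a dict: "t": time; "q": joint angles; "dq": joint speeds; "joint_torque": joint torques, N m; "tool_pos": TCP position; "orientation": TCP orientation; "force": force on the tool from outside, world axes, zero at the start; "wrist_torque": the same for the moment, N m; "opening": finger opening in m.
Only numpy, scipy, OpenCV 4.12 (cv2) and the standard library are available. Lean on these libraries where they do the work, as an engineer would, in place of code of your own. Each camera call takes 0.05 s, during which the arm holds its last target.

### The job

The lid of the small equipment case on the sloping stand lies in place, but its hinge pin has been taken out. Pick up the loose square-headed pin from the table and slide it through the hinge knuckles from their upper end, fully home, so that its head sits against the top knuckle; leave the lid lying closed, let go of the pin, and do not disturb the other things on the table.

Things in the scene. Friction and masses are not known exactly. Their poses are not given: they have to be found in the camera images.
- pin: loose hinge pin lying on the table left or right of the case: round aluminium shaft 8 mm thick, 115 mm long, and a plain dark steel head 16 x 16 mm square, 40 mm long; about 90 g, balanced just inside the head, so it lies level with its axis 8 mm up. Origin on the axis at the shoulder (where head meets shaft); +x along the axis into the head, which ends at x = +40 mm. Any turn about its axis fits
- pin_tip (a point): the tip of the pin, on its axis 115 mm from the shoulder (pin x = -115 mm); the last 12 mm of the shaft taper to a 3 mm tip
- case: grey sheet-metal case, 130 x 120 x 45 mm, fixed on a dark steel stand (base 165 x 130 mm) that slopes 30 degrees, rising away from the robot; place and yaw vary, immovable. Origin on the table under the stand's middle, z up, x level towards the higher end, y to the hinge side (left). Highest point about 145 mm up
- hinge_mouth (a point): centre of the upper mouth of the hinge, 136 mm above the table at the higher end of the case's left edge, 2 mm beyond the case's end, clear beyond. x points up the slope along the hinge axis, out of the hinge (30 degrees above level), y level to the left, z square off the sloping lid. With the pin home its shoulder is here and its x is along this x
- lid: the loose aluminium lid plate, 130 x 119 x 3 mm, 0.3 kg, lying on the case with its two knuckles between those of the case, kept by shallow ribs inside the case walls with about 1 mm of play. Its frame coincides with the case's when seated
- lid_mark (a point): middle of the lid's upper face, on the lid; axes as hinge_mouth
- lid_seat (a point): where the middle of the lid's upper face is when the lid is seated, on the case; axes as hinge_mouth
- driver_b: bystander: a loose screwdriver, 146 mm long, 16 mm thick, on the side of the case where the pin is not; its origin is under its middle
- part_batt_6: bystander: a loose black battery pack, 46 x 130 x 19 mm, behind and to the left of the case; origin under its middle
- part_bracket_9: bystander: a loose steel angle bracket, 22 x 70 x 12 mm, behind and to the right of the case; origin under its middle
- hinge_foot (a point): centre of the lower mouth of the hinge, 105 mm down the axis from hinge_mouth; same axes. Between them five knuckles in line, 19 mm long, 2.5 mm apart, outside 17 mm, round bore 11.5 mm: first, third and fifth on the case, second and fourth on the lid. The axis lies 9.5 mm outside the case's left wall and 5 mm below the lid's top face
There are look-alikes about, which are no part of the job. Leave any orange or yellow look-alike of the pin alone.

How it is judged:
By the outcome, as a careful person would: the job done as asked, in the order asked, and still so for the second after the job is handed in, with the robot touching nothing.
It also fails if it takes over 51 s, if anything falls off the work surface, if the arm or the gripper's body presses on something with over 40 N, if the wrist force passes 120 N, or if a joint passes its speed limit or range.

## Working session

There is one attempt and no reset: what is moved stays moved. The work goes in short steps, Python scripts to look and compute and a tool call to move; the robot and the scene stay as the last step left them, time stands still between calls to the robot, and variables do not carry over. Pictures are saved under pics/ and viewed, and the job is handed in when it is done.

Besides the shell and the picture viewer there is one more tool, called after "Call:" as name([rows], argument=value, ...), one row to a line, values as JSON. jog_arm: Moves the arm, as the interface text tells. Shifts and turns lie within -1 to 1; 1 stands for 0.6 m of shift or 2 pi rad of turn. Its arguments: {"type":"object","properties":{"commands":{"type":"array"},"newtons":{"type":"number"}},"required":["commands"]}

```bash
ls; mkdir -p pics
cat > h.py <<'E'
import numpy as np, cv2, pickle
from plant import robot
def shot(n,fn=None):
    c=robot.read_camera(n)
    if fn: cv2.imwrite('pics/'+fn,c['pixels'][:,:,::-1])
    return c
def K(c):
    f=240/np.tan(np.radians(c['fovy'])/2)
    return np.array([[f,0,c['cx']],[0,f,c['cy']],[0,0,1.]])
def proj(c,P):
    return cv2.projectPoints(np.array(P,float).reshape(-1,1,3),np.array(c['rvec'],float),np.array(c['tvec'],float),K(c),None)[0].reshape(-1,2)
def ray(c,uv):
    R=cv2.Rodrigues(np.array(c['rvec'],float))[0]; o=-R.T@np.array(c['tvec'],float).ravel()
    d=R.T@np.linalg.inv(K(c))@np.array([uv[0],uv[1],1.]); return o,d/np.linalg.norm(d)
def onz(c,uv,z):
    o,d=ray(c,uv); return o+d*(z-o[2])/d[2]
def wristcam(c,s):
    R=cv2.Rodrigues(np.array(s['orientation'],float))[0]; T=np.eye(4);T[:3,:3]=R;T[:3,3]=s['tool_pos']
    M=np.linalg.inv(T@np.array(c['tool_from_camera'])); c['rvec']=cv2.Rodrigues(M[:3,:3])[0].ravel(); c['tvec']=M[:3,3]; return c
E
python3 - <<'E'
from h import *
s=robot.read_state(); print(s)
for n in ['scene','top']:
    c=shot(n,n+'0.png'); print(n,{k:v for k,v in c.items() if k!='pixels'})
    pickle.dump(c,open(n+'0.pkl','wb'))
    for t in ['pin','pin_tip','hinge_mouth','hinge_foot','lid_mark','lid_seat','case','lid','driver_b']:
        try:
            for r in robot.trace(n,t)[:4]: print(n,t,round(r['p'],2),r['uv'],r['pixels'].sum())
        except Exception as e: print(t,e)
E
```

```text
pics
{'t': 0.0, 'q': array([-1.37840534e+00,  1.31148090e-01,  1.48925403e+00, -1.10456849e-05,
        1.52298805e+00, -8.54093829e-02]), 'dq': array([-0.00016395,  0.00109282,  0.0019648 , -0.00142512,  0.00057644,
        0.00047195]), 'joint_torque': array([-1.16634859e-03, -5.59848368e+01, -4.91759169e+01,  7.68792350e-02,
        3.58398969e-02, -1.59872088e-04]), 'tool_pos': array([ 0.16445008, -0.57644603,  0.21760912]), 'orientation': array([-3.10955838e+00, -4.34718391e-01,  1.68169457e-04]), 'force': array([ 0.46552041, -0.05543495,  0.22836905]), 'wrist_torque': array([-0.02237074,  0.03980817,  0.02827886]), 'opening': 0.09304676033790422}
scene {'fovy': 50.8717860957307, 'cx': 318.8868875469166, 'cy': 238.54759510699213, 'rvec': array([ 0.83565679, -2.54542669,  1.12724423]), 'tvec': array([0.43276749, 0.31434376, 0.91108881])}
scene pin 0.86 [278.9, 248.3] 245
scene pin 0.61 [277.7, 355.9] 404
scene pin 0.6 [439.3, 247.8] 200
scene pin_tip 0.79 [278.2, 354.8] 456
scene pin_tip 0.68 [440.2, 252.2] 252
scene pin_tip 0.62 [282.3, 250.6] 301
scene hinge_mouth 0.59 [352.9, 
[... 275 characters left out ...]
cx': 308.33316245285704, 'cy': 242.49575776553542, 'rvec': array([ 2.13932109, -2.19035242,  0.08218774]), 'tvec': array([0.01677541, 0.55510214, 1.20781006])}
top pin 0.84 [416.1, 327.1] 252
top pin 0.75 [224.3, 284.7] 200
top pin 0.2 [251.4, 175.1] 1015
top pin_tip 0.64 [224.5, 277.2] 243
top pin_tip 0.63 [313.7, 195.9] 276
top pin_tip 0.63 [415.4, 324.4] 274
top hinge_mouth 0.9 [338.0, 252.6] 1277
top hinge_foot 0.74 [338.9, 251.4] 1259
top hinge_foot 0.52 [414.6, 168.5] 274
top lid_mark 0.97 [353.7, 281.3] 2913
top lid_seat 0.78 [335.0, 249.3] 1209
top lid_seat 0.19 [252.7, 172.8] 1047
top case 0.78 [337.5, 251.7] 1250
top lid 0.83 [350.2, 278.2] 2932
top driver_b 0.63 [416.5, 261.0] 208
```

View pics/scene0.png

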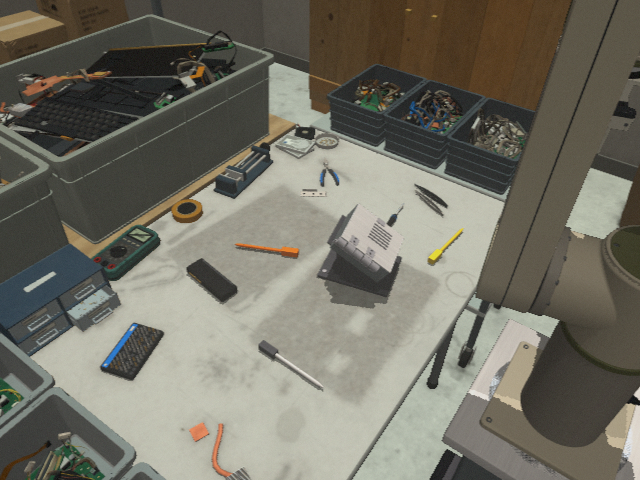

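View pics/top0.png

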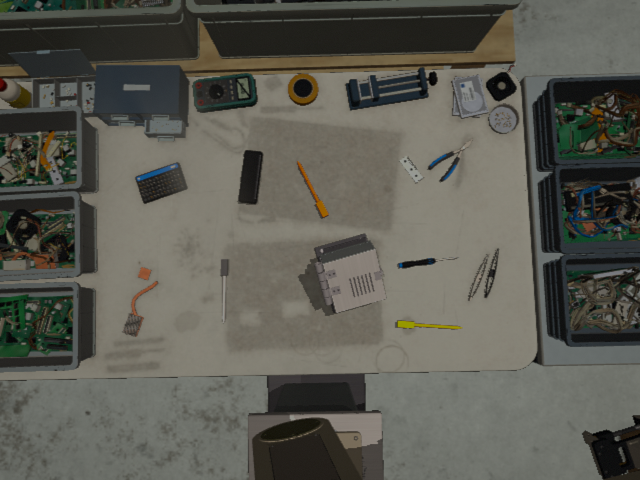

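The scene has three pin-like things:
- **Dark-headed pin with bright shaft:** top (224,267)-(223,320), scene (268,348)-(322,388). This one fits the description, with a dark steel head and an aluminium shaft.
- **Orange look-alike:** top (313,190).
- **Yellow look-alike:** top (428,326).

I'll confirm with a crop and measure.

Run:
```python
from h import *
t=pickle.load(open('top0.pkl','rb')); s=pickle.load(open('scene0.pkl','rb'))
a=cv2.resize(t['pixels'][225:345,200:400],None,fx=4,fy=4,interpolation=cv2.INTER_CUBIC)
cv2.imwrite('pics/topcrop.png',a[:,:,::-1])
b=cv2.resize(s['pixels'][195:395,250:420],None,fx=3,fy=3,interpolation=cv2.INTER_CUBIC)
cv2.imwrite('pics/scrop.png',b[:,:,::-1])
for nm,uv in [('pinheadend',(224.5,259.5)),('shoulder',(224,276)),('tip',(223,320)),('driver',(416,261)),('batt',(251,176))]: print(nm,onz(t,uv,0.008))
for nm,uv in [('pinheadend',(262,344)),('tip',(323,389))]: print(nm,onz(s,uv,0.008))
```

```text
pinheadend [0.52038529 0.20947921 0.008     ]
shoulder [0.48021615 0.21099693 0.008     ]
tip [0.3742442  0.21419321 0.008     ]
driver [ 0.50565789 -0.25577334  0.008     ]
batt [0.72580708 0.14214987 0.008     ]
pinheadend [0.52248902 0.20922061 0.008     ]
tip [0.36715932 0.21827294 0.008     ]
```

View pics/topcrop.png

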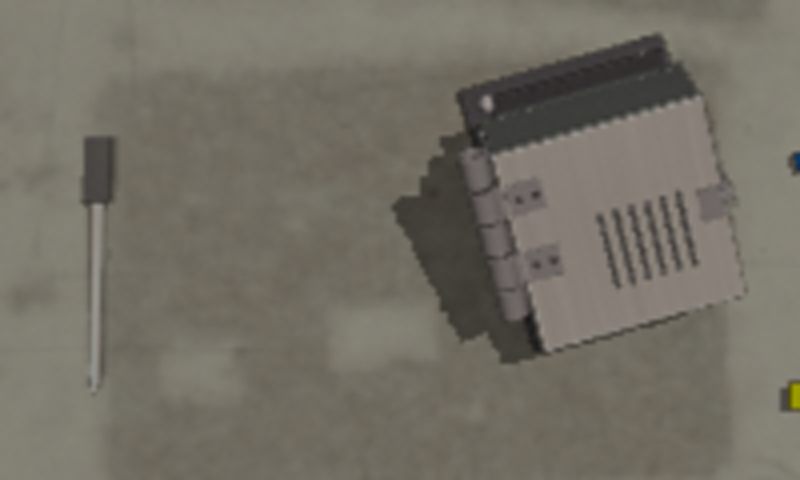

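View pics/scrop.png

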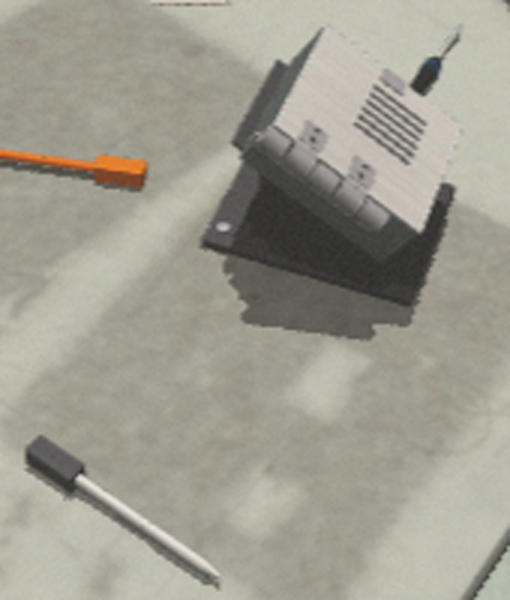

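The crop at (95,170) shows a dark square head with a bright tapered shaft, so this is the pin. Next is a rough case pose from both views, plus the wrist camera geometry.

```bash
cat >> h.py <<'E'
from scipy.optimize import least_squares
def frame(p):
    x,y,yaw=p[:3]; z=p[3] if len(p)>3 else 0.136
    c,s=np.cos(yaw),np.sin(yaw);a,b=np.cos(np.pi/6),.5
    return np.array([[a*c,-s,-b*c],[a*s,c,-b*s],[b,0,a]]),np.array([x,y,z])
def mw(p,P):
    R,o=frame(p); return np.array(P,float)@R.T+o
E
python3 - <<'E'
from h import *
t=pickle.load(open('top0.pkl','rb')); s=pickle.load(open('scene0.pkl','rb'))
# lid corners: UL,UR,LR,LL (upper-left..), knuckle ends
P=[(-2,-10,5),(-2,-129,5),(-132,-129,5),(-132,-10,5)]
P=np.array(P)/1000
tu=np.array([(492,155),(703,97),(745,295),(543,352)])/4+[200,225]-0.375
su=np.array([(258,130),(323,27),(461,130),(385,258)])/3+[250,195]-.33
def f(p): return np.r_[(proj(t,mw(p,P))-tu)[:].ravel(),(proj(s,mw(p,P))-su)[[1,2]].ravel()]
r=least_squares(f,[0.5,0.02,0.2]); print(r.x,np.degrees(r.x[2]),np.round(r.fun,1))
print(mw(r.x,[(0,0,0),(-.105,0,0)]))
print(proj(t,mw(r.x,[(0,0,0),(-.105,0,0)]))-[200,225], proj(s,mw(r.x,[(0,0,0),(-.105,0,0)])))
c=shot('wrist','w0.png'); print(c['fovy'],c['tool_from_camera'])
E
```

```text
[ 0.50004488 -0.01558832  0.25846521] 14.80896563160552 [-0.9 -0.  -1.1 -0.8 -0.4 -0.7 -0.  -0.4  1.8 -0.8  1.2 -0.8]
[[ 0.50004488 -0.01558832  0.136     ]
 [ 0.41213268 -0.03883044  0.0835    ]]
[[116.79462681  37.81930921]
 [128.04611838  77.58460471]] [[337.95899463 239.76967406]
 [377.98366258 269.40281727]]
62.52850768930014 [[ 3.83326201e-04 -9.60465081e-01 -2.78400219e-01  7.68204052e-02]
 [ 9.99999853e-01  2.61462405e-04  4.74858228e-04  3.06405067e-04]
 [-3.83293555e-04 -2.78400360e-01  9.60465040e-01 -1.66488222e-01]
 [ 0.00000000e+00  0.00000000e+00  0.00000000e+00  1.00000000e+00]]
```

View pics/w0.png

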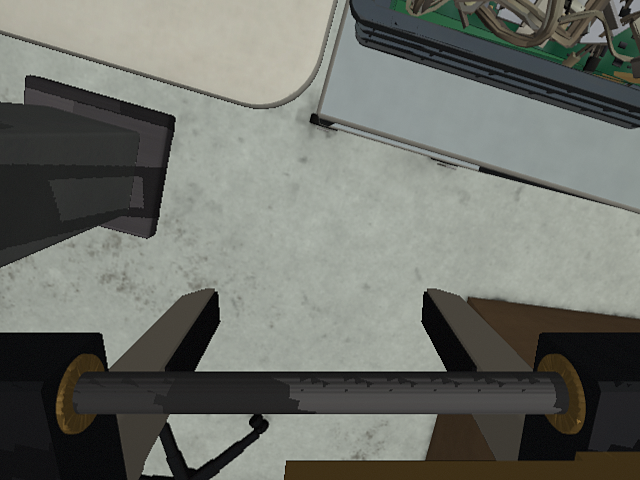

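Call:
jog_arm([
  [[0.43,0.91,0.09],[0,0,0],-1],
  [[0.43,0.91,0.09],[0,0,0],-1],
  [[0.43,0.91,0.09],[0,0,0],-1],
  [[0.43,0.91,0.09],[0,0,0],-1],
  [[0.43,0.91,0.09],[0,0,0],-1],
  [[0.43,0.91,0.09],[0,0,0],-1],
  [[0.43,0.91,0.09],[0,0,0],-1],
  [[0.43,0.91,0.09],[0,0,0],-1],
  [[0.43,0.91,0.09],[0,0,0],-1],
  [[0.43,0.91,0.09],[0,0,0],-1],
])

```text
t: 2.3
tool_pos: [0.4233, -0.0285, 0.2733]
orientation: [3.111, 0.438, 0.002]
force: [-0.1, -0.6, -0.2]
opening: 0.093
```

Run:
```python
from h import *
s=robot.read_state(); c=wristcam(shot('wrist','w1.png'),s); pickle.dump(c,open('w1.pkl','wb'))
p=[ 0.50004488,-0.01558832,0.25846521]
print(s['tool_pos'],np.abs(s['dq']).max()); print(proj(c,mw(p,[(0,0,0),(-.105,0,0)])))
```

```text
[ 0.42328707 -0.02850592  0.27329729] 0.8054847153661673
[[331.54637855 129.76501683]
 [327.09772253 231.77236404]]
```

View pics/w1.png

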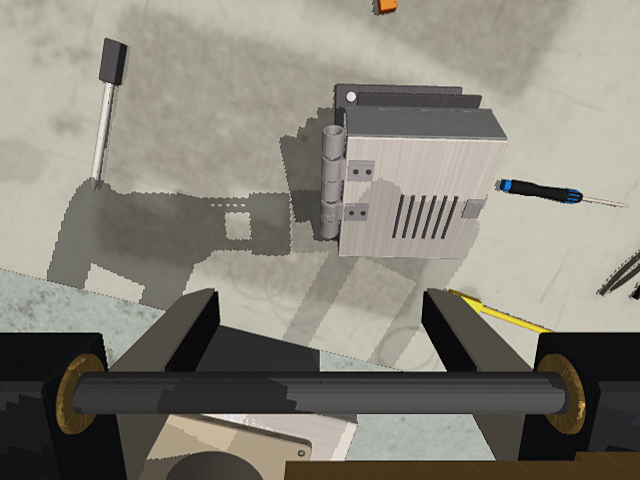

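Run:
```python
from h import *
s=robot.read_state(); c=wristcam(shot('wrist','w2.png'),s); pickle.dump(c,open('w2.pkl','wb'))
print(s['tool_pos'],s['orientation'],np.abs(s['dq']).max())
p=[ 0.50004488,-0.01558832,0.25846521]
print(proj(c,mw(p,[(0,0,0),(-.105,0,0)])))
a=cv2.resize(c['pixels'][110:250,310:510],None,fx=4,fy=4,interpolation=cv2.INTER_CUBIC); cv2.imwrite('pics/w2a.png',a[:,:,::-1])
a=cv2.resize(c['pixels'][25:205,60:160],None,fx=3.3,fy=3.3,interpolation=cv2.INTER_CUBIC); cv2.imwrite('pics/w2b.png',a[:,:,::-1])
```

```text
[ 0.42465853 -0.02503265  0.27359158] [-3.10834435 -0.4399851  -0.00460092] 0.15054833866345077
[[336.08360283 133.36786939]
 [330.6753819  234.47522126]]
```

View pics/w2a.png

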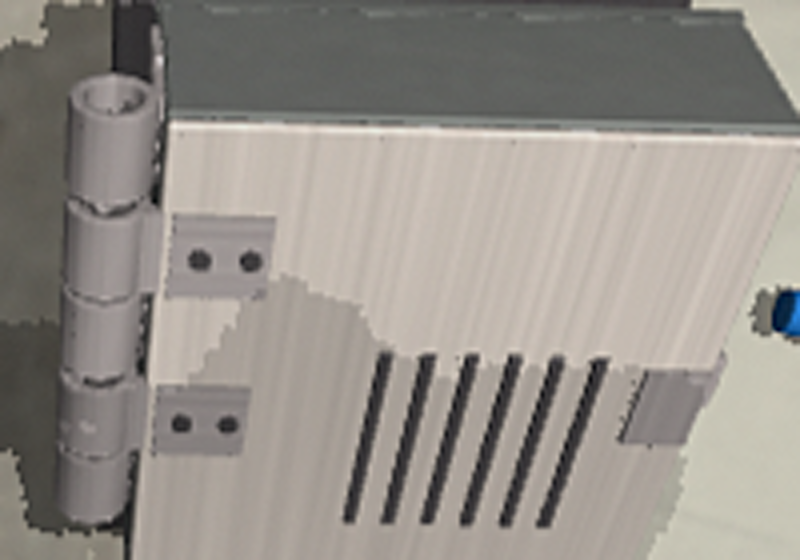

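View pics/w2b.png

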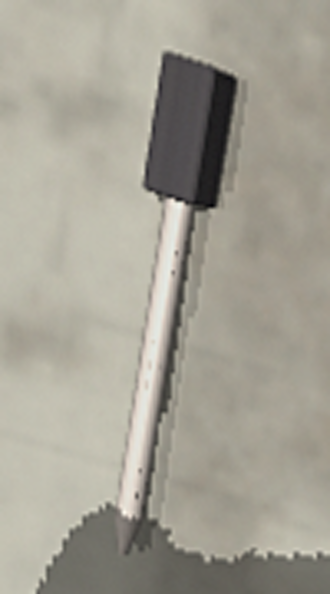

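Run:
```python
from h import *
c=pickle.load(open('w2.pkl','rb'));t=pickle.load(open('top0.pkl','rb')); s=pickle.load(open('scene0.pkl','rb'))
S=onz(c,(113.3,86.5),.008);T=onz(c,(97.6,192.6),.008); print('wrist',S,T,np.linalg.norm(S-T),np.degrees(np.arctan2(*(S-T)[[1,0]])))
tt=lambda x,y:(200+x/4-.4,225+y/4-.4)
S=onz(t,tt(96,204),.008);T=onz(t,tt(94,392),.008); print('top',S,T,np.linalg.norm(S-T),np.degrees(np.arctan2(*(S-T)[[1,0]])))
ss=lambda x,y:(250+x/3-.33,195+y/3-.33)
S=onz(s,ss(79,484),.008);T=onz(s,ss(218,583),.008); print('scene',S,T,np.linalg.norm(S-T),np.degrees(np.arctan2(*(S-T)[[1,0]])))
# hinge fit
ww=lambda x,y:(310+x/4-.4,110+y/4-.4)
P=np.array([(0,0,0),(-105,0,0),(-2,-10,5)])/1e3
wu=np.array([ww(112.5,95),ww(94,513),ww(170,122)])
PL=np.array([(-2,-10,5),(-2,-129,5),(-132,-129,5),(-132,-10,5)])/1000
tu=np.array([(492,155),(703,97),(745,295),(543,352)])/4+[200,225]-0.375
su=np.array([(258,130),(323,27),(461,130),(385,258)])/3+[250,195]-.33
for nm,f in dict(w=lambda p:(proj(c,mw(p,P))-wu).ravel(), t=lambda p:(proj(t,mw(p,PL))-tu).ravel(), s=lambda p:(proj(s,mw(p,PL))-su)[1:].ravel()).items():
    r=least_squares(f,[0.5,-0.015,0.26]); print(nm,r.x,np.round(r.fun,1))
```

```text
wrist [0.4817406  0.21157426 0.008     ] [0.36825662 0.21300144 0.008     ] 0.11349295574114386 -0.7205150039175716
top [0.48121049 0.211966   0.008     ] [0.36802637 0.21399552 0.008     ] 0.11320231851812038 -1.0272688538232724
scene [0.48230843 0.21439136 0.008     ] [0.36813806 0.21900556 0.008     ] 0.11426356879179045 -2.3143513602646366
w [ 0.49963987 -0.01722906  0.26883808] [ 0.3  1.2  0.1 -2.5 -0.4  0.6]
t [ 0.50002387 -0.0173883   0.24564311] [-0.1  0.  -0.1 -0.  -0.   0.2  0.2 -0.1]
s [ 0.51746083 -0.00730037  0.12306191] [ 0.4  0.4 -2.2  4.6  1.6 -4.2]
```

Call:
jog_arm([
  [[0.128,0.394,-0.1],[0,0,-0.0475],-1],
  [[0.128,0.394,-0.2],[0,0,-0.0475],-1],
  [[0.128,0.394,-0.25],[0,0,-0.0475],-1],
  [[0.128,0.394,-0.25],[0,0,-0.0475],-1],
  [[0.128,0.394,-0.25],[0,0,-0.0475],-1],
  [[0.128,0.394,-0.25],[0,0,-0.0475],-1],
  [[0.128,0.394,-0.25],[0,0,-0.0475],-1],
  [[0.128,0.394,-0.25],[0,0,-0.0475],-1],
])

```text
t: 3.4
tool_pos: [0.5016, 0.2081, 0.125]
orientation: [-3.14, 0.027, -0.007]
force: [-0.1, -1.3, 0.6]
opening: 0.093
```

Run:
```python
from h import *
s=robot.read_state(); c=wristcam(shot('wrist','w3.png'),s); pickle.dump((c,s),open('w3.pkl','wb'))
print(s['t'],s['tool_pos'],s['orientation'],np.abs(s['dq']).max(),s['force'])
print(proj(c,[(0.4815,0.2118,0.008),(0.3682,0.2138,0.008),(0.5215,.2112,.008)]))
R=cv2.Rodrigues(s['orientation'])[0];print(R)
```

```text
3.4 [0.50161134 0.20807244 0.1250012 ] [-3.14028104  0.02650202 -0.00680807] 0.0074650021497144085 [-0.08280387 -1.27541295  0.55458265]
[[315.21586334 264.48100417]
 [315.53869175 392.99356597]
 [314.93990684 212.50029446]]
[[ 0.99984817 -0.01687489  0.0043457 ]
 [-0.01688006 -0.99985685  0.00115577]
 [ 0.00432557 -0.00122895 -0.99998989]]
```

View pics/w3.png

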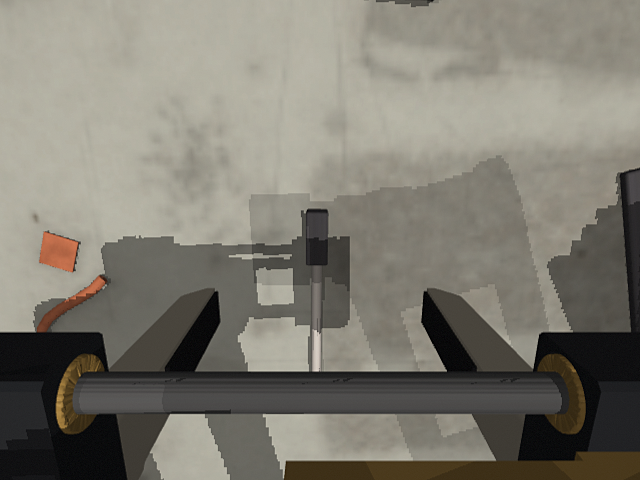

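Call:
jog_arm([
  [[0,0.004,-0.08],[0,0,0],-1],
  [[0,0.004,-0.15],[0,0,0],-1],
  [[0,0.004,-0.19],[0,0,0],-1],
  [[0,0.004,-0.2],[0,0,0],-1],
  [[0,0.004,-0.2],[0,0,0],-1],
  [[0,0.004,-0.2],[0,0,0],-0.3],
], newtons=30)

```text
t: 4.2
tool_pos: [0.5032, 0.2108, 0.007]
orientation: [-3.139, 0.027, -0.012]
force: [0.6, 0.1, -0.1]
opening: 0.0868
```

Run:
```python
from h import *
s=robot.read_state(); print(s['t'],s['tool_pos'],s['force'],s['opening'])
c=shot('wrist','w4.png')
```

```text
4.2 [0.50316075 0.21078938 0.00700751] [ 0.56801094  0.07959132 -0.05297914] 0.08676632990672334
```

View pics/w4.png

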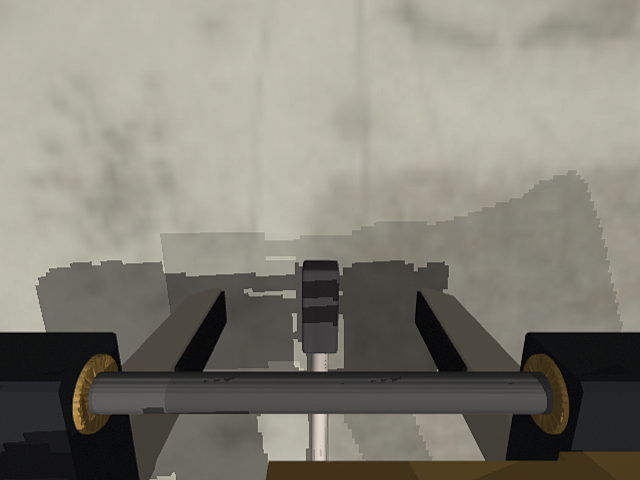

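Call:
jog_arm([
  [[-0.002,0,-0.005],[0,0,0],-0.3],
  [[-0.002,0,-0.005],[0,0,0],0.3],
  [[-0.002,0,-0.005],[0,0,0],0.6],
  [[-0.002,0,-0.005],[0,0,0],1],
  [[-0.002,0,-0.005],[0,0,0],1],
  [[-0.002,0,-0.005],[0,0,0],1],
  [[-0.002,0,-0.005],[0,0,0],1],
  [[-0.002,0,-0.005],[0,0,0],1],
], newtons=40)

```text
t: 5.25
tool_pos: [0.5019, 0.2108, 0.0038]
orientation: [-3.139, 0.027, -0.012]
force: [-0.0, -0.1, -1.0]
opening: 0.0156
```

Run:
```python
from h import *
s=robot.read_state(); print(s['t'],s['tool_pos'],s['orientation'],s['force'],s['opening'])
c=shot('wrist','w5.png')
```

```text
5.25 [0.50185106 0.21082584 0.00383473] [-3.13921252  0.02701079 -0.01150947] [-0.04357984 -0.14420692 -1.00541063] 0.01560230253398719
```

View pics/w5.png

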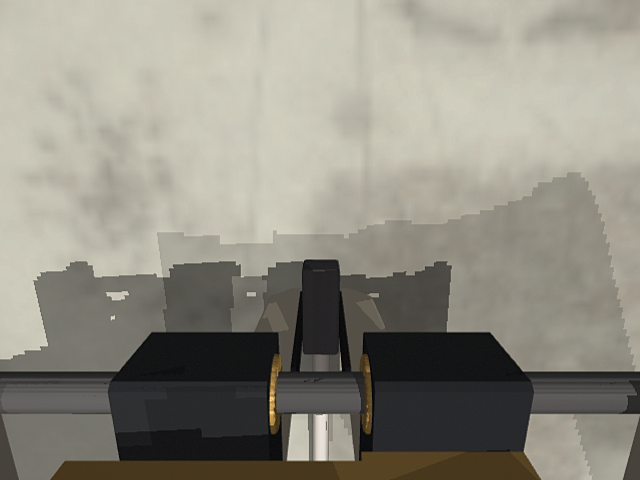

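```bash
cat >> h.py <<'E'
def Rv(v): return cv2.Rodrigues(np.array(v,float))[0]
def pose(s):
    T=np.eye(4);T[:3,:3]=Rv(s['orientation']);T[:3,3]=s['tool_pos'];return T
def pinT(p,d):   # pin pose with shoulder d beyond mouth
    R,o=frame(p);T=np.eye(4);T[:3,:3]=R;T[:3,3]=o+R[:,0]*d;return T
def delta(Tc,Tt):
    return np.round((Tt[:3,3]-Tc[:3,3])/0.6,4),np.round(cv2.Rodrigues(Tt[:3,:3]@Tc[:3,:3].T)[0].ravel()/(2*np.pi),4)
E
python3 - <<'E'
from h import *
s=robot.read_state(); Tc=pose(s); print(Tc)
yaw=np.radians(-1.0); P=np.eye(4); P[:3,:3]=Rv([0,0,yaw]); P[:3,3]=[0.4815,0.2108+0.0004,0.008]
G=np.linalg.inv(Tc)@P; print(G); pickle.dump(G,open('G.pkl','wb'))
p=[0.4998,-0.0173,0.255]
Tt=pinT(p,0.145)@np.linalg.inv(G); print(Tt, delta(Tc,Tt))
E
```

```text
[[ 0.99982501 -0.01721929  0.00731062  0.50184548]
 [-0.01723563 -0.99984908  0.00217807  0.21083443]
 [ 0.00727201 -0.00230369 -0.99997091  0.00384821]
 [ 0.          0.          0.          1.        ]]
[[ 9.99973535e-01  2.16350628e-04  7.27201025e-03 -2.03180298e-02]
 [ 2.33108689e-04 -9.99997319e-01 -2.30369199e-03 -2.47436583e-05]
 [ 7.27149235e-03  2.30532619e-03 -9.99970905e-01 -4.29961069e-03]
 [ 0.00000000e+00  0.00000000e+00  0.00000000e+00  1.00000000e+00]]
[[ 0.83442582  0.25355468  0.48932973  0.64037713]
 [ 0.21773734 -0.96731923  0.12993828  0.01933413]
 [ 0.50628451 -0.0018785  -0.86236446  0.21507883]
 [ 0.          0.          0.          1.        ]] (array([ 0.2309, -0.3192,  0.3521]), array([ 0.0099, -0.083 ,  0.0424]))
```

Call:
jog_arm([
  [[0,0,0.1],[0,0,0],1],
  [[0.03,0,0.2],[0,0,0],1],
  [[0.1,-0.02,0.3],[0.003,-0.025,0.012],1],
  [[0.17,-0.08,0.352],[0.006,-0.05,0.025],1],
  [[0.22,-0.16,0.352],[0.01,-0.075,0.038],1],
  [[0.231,-0.24,0.352],[0.01,-0.083,0.0424],1],
  [[0.231,-0.3,0.352],[0.01,-0.083,0.0424],1],
  [[0.231,-0.319,0.352],[0.01,-0.083,0.0424],1],
  [[0.231,-0.319,0.352],[0.01,-0.083,0.0424],1],
  [[0.231,-0.319,0.352],[0.01,-0.083,0.0424],1],
])

```text
t: 6.55
tool_pos: [0.6404, 0.0206, 0.2149]
orientation: [-2.941, -0.38, -0.799]
force: [-0.3, 0.3, -0.2]
opening: 0.0156
```

Run:
```python
from h import *
s=robot.read_state(); print(s['t'],s['tool_pos'],s['orientation'],s['force'],s['opening'],s['dq'])
c=wristcam(shot('wrist','w6.png'),s); sc=shot('scene','s6.png'); tp=shot('top','t6.png')
pickle.dump((s,c,sc,tp),open('v6.pkl','wb'))
G=pickle.load(open('G.pkl','rb')); p=[0.4998,-0.0173,0.255]
T=pose(s)@G; pts=np.array([(0,0,0,1),(-.115,0,0,1)])@T.T
print(pts, mw(p,[(0,0,0),(-.105,0,0)]))
R,o=frame(p); print('tip in hinge frame',(pts[:,:3]-o)@R)
for n,q in (('w',c),('s',sc),('t',tp)): print(n,proj(q,np.r_[pts[:,:3],mw(p,[(0,0,0),(-.105,0,0)])]))
sc2=cv2.resize(sc['pixels'][180:300,250:420],None,fx=4,fy=4,interpolation=cv2.INTER_CUBIC); cv2.imwrite('pics/s6c.png',sc2[:,:,::-1])
```

```text
6.55 [0.64040551 0.02063965 0.21492121] [-2.94136778 -0.38014879 -0.79869181] [-0.28751285  0.26220785 -0.23213246] 0.015599849129052974 [ 0.00811398 -0.0002217   0.0021048   0.00091282 -0.00119355 -0.0044786 ]
[[ 0.62134576  0.01565842  0.20834679  1.        ]
 [ 0.52498457 -0.00955719  0.15086903  1.        ]] [[ 0.4998     -0.0173      0.136     ]
 [ 0.4118078  -0.04023735  0.0835    ]]
tip in hinge frame [[ 0.14523109  0.00123329 -0.00031034]
 [ 0.03023113  0.00113974 -0.00028468]]
w [[319.42141113 349.20068062]
 [319.39208148 538.07136825]
 [321.36536821 579.47653192]
 [320.98708708 700.66347675]]
s [[281.42024916 197.55601237]
 [326.59030681 231.09932604]
 [338.52483945 239.36871079]
 [378.46533008 269.08113714]]
t [[300.14701039 202.56684679]
 [313.70191653 250.96187359]
 [317.58212441 262.91290057]
 [328.67094543 302.71498901]]
```

View pics/w6.png

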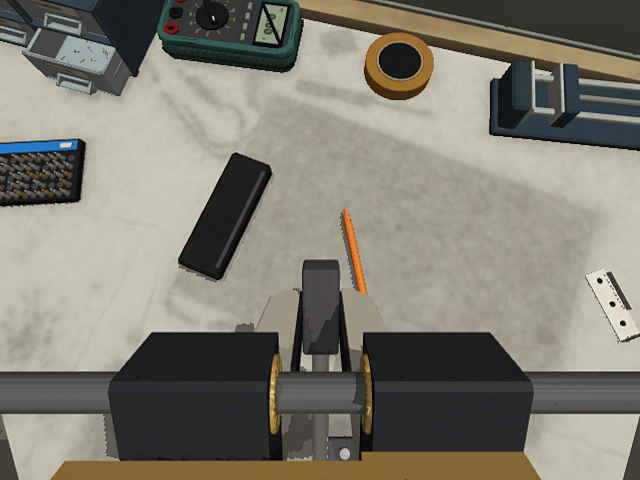

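View pics/s6c.png

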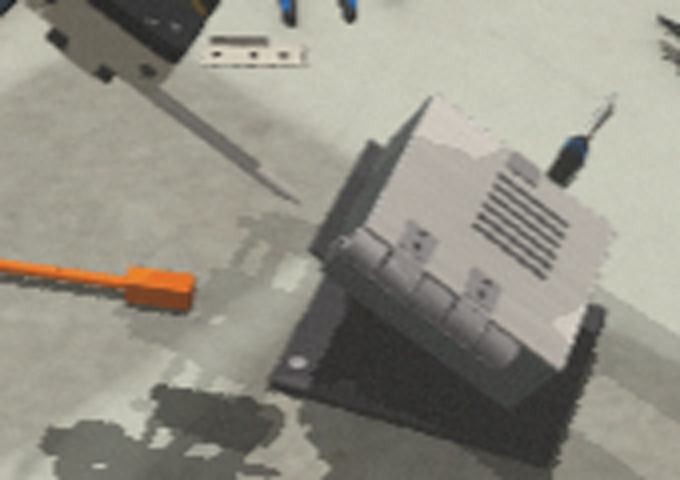

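View pics/t6.png

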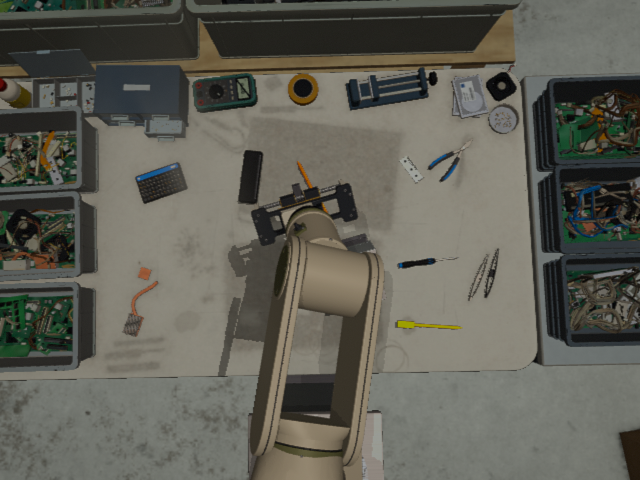

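Run:
```python
from h import *
s,c,sc,tp=pickle.load(open('v6.pkl','rb'))
G=pickle.load(open('G.pkl','rb')); p=[0.4998,-0.0173,0.255]
T=pose(s)@G
im=cv2.resize(sc['pixels'][210:290,300:400],None,fx=8,fy=8,interpolation=cv2.INTER_CUBIC)[:,:,::-1].copy()
m=lambda P:((proj(sc,P)-[300,210]+.5)*8).round().astype(int)
a=np.linspace(0,2*np.pi,40)
for x in (0,-.019,-.105):
  for r in (.0085,.00575):
    cv2.polylines(im,[m(mw(p,np.c_[x+0*a,r*np.cos(a),r*np.sin(a)]))],True,(0,0,255) if r>.006 else (0,255,0),1)
for y in(.004,-.004,0): 
    q=np.array([(0,y,0,1),(-.115,y*.4,0,1)])@T.T; cv2.polylines(im,[m(q[:,:3])],False,(255,0,0),1)
cv2.imwrite('pics/s6d.png',im)
R=Rv(sc['rvec']);print(-R.T@sc['tvec'])
```

```text
[0.09186286 0.63355888 0.84044445]
```

View pics/s6d.png

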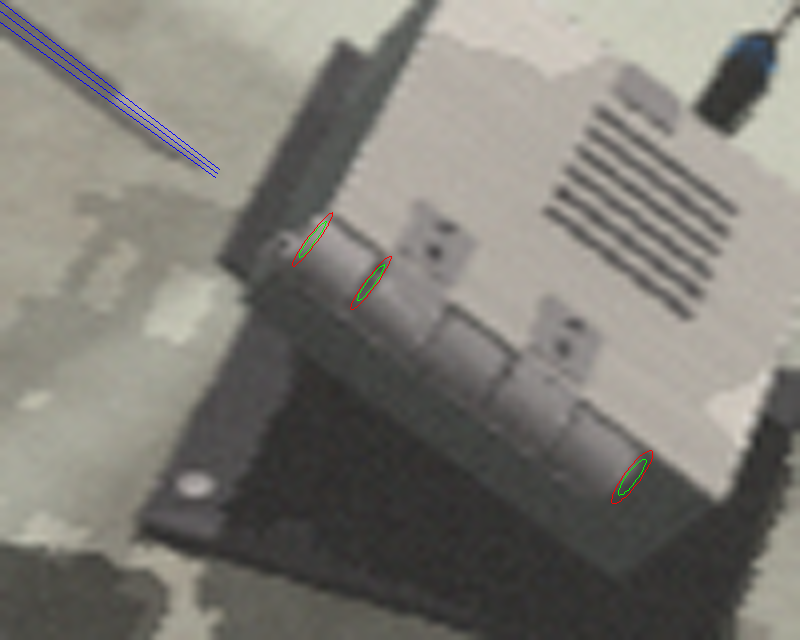

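Run:
```python
from h import *
s,c,sc,tp=pickle.load(open('v6.pkl','rb'))
G=pickle.load(open('G.pkl','rb')); p=[0.4998,-0.0173,0.255]
T=pose(s)@G
q=(np.array([(0,0,0,1),(-.115,0,0,1)])@T.T)[:,:3]; u=proj(sc,q); print(u)
# warp strip along predicted axis: x along, y perp, 8x
d=(u[1]-u[0]);L=np.linalg.norm(d);d/=L;n=np.array([-d[1],d[0]])
f=10
A=np.array([[d[0]/f,n[0]/f,u[0][0]-n[0]*10],[d[1]/f,n[1]/f,u[0][1]-n[1]*10]])
im=cv2.warpAffine(sc['pixels'],A,(800,200),flags=cv2.INTER_CUBIC|cv2.WARP_INVERSE_MAP)[:,:,::-1].copy()
cv2.line(im,(0,100),(60,100),(0,0,255),1); cv2.line(im,(int(L*f),80),(int(L*f),120),(0,0,255),1)
h=mw(p,[(0,0,0),(-.105,0,0)]);u2=proj(sc,h);d=(u2[1]-u2[0]);L2=np.linalg.norm(d);d/=L2;n=np.array([-d[1],d[0]])
o=u2[0]-d*15
A=np.array([[d[0]/f,n[0]/f,o[0]-n[0]*10],[d[1]/f,n[1]/f,o[1]-n[1]*10]])
im2=cv2.warpAffine(sc['pixels'],A,(800,200),flags=cv2.INTER_CUBIC|cv2.WARP_INVERSE_MAP)[:,:,::-1].copy()
cv2.line(im2,(0,100),(60,100),(0,0,255),1); cv2.line(im2,(150,80),(150,120),(0,0,255),1);cv2.line(im2,(int(150+L2*10),80),(int(150+L2*10),120),(0,0,255),1)
cv2.imwrite('pics/strip.png',np.vstack([im,im2]))
```

```text
[[281.42024916 197.55601237]
 [326.59030681 231.09932604]]
```

View pics/strip.png

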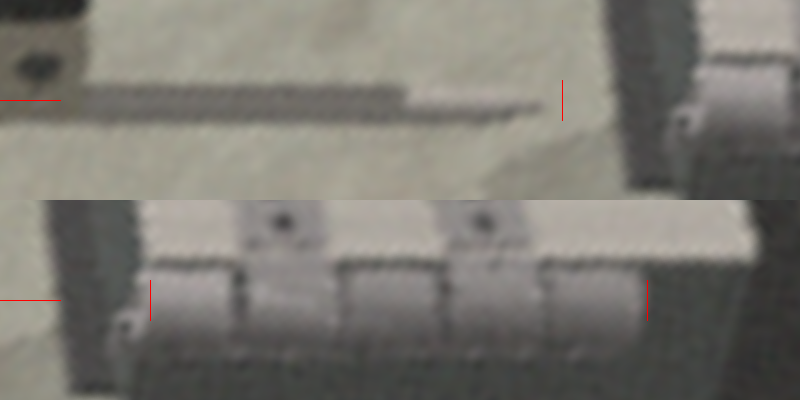

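```bash
cat >> h.py <<'E'
class HP: pass
p0=[0.4998,-0.0173,0.255]
def target(d,dy=0,dz=0,p=p0):
    T=pinT(p,d); R,_=frame(p); T[:3,3]+=R@np.array([0,dy,dz]); return T
def state():
    s=robot.read_state(); G=pickle.load(open('G.pkl','rb')); T=pose(s)@G; R,o=frame(p0)
    tip=T[:3,3]-.115*T[:3,0]
    print('t',s['t'],'opening',round(s['opening'],4),'shoulder hinge mm',np.round((T[:3,3]-o)@R*1e3,2),'tip',np.round((tip-o)@R*1e3,2),'F hinge',np.round(np.array(s['force'])@R,1),'Mt',np.round(np.array(s['wrist_torque'])@R,2),'|dq|',np.abs(s['dq']).max().round(3))
    return s,G,T
def go(s,G,Tt):
    a,b=delta(pose(s),Tt@np.linalg.inv(G)); print('shift',a,'turn',b)
def strip(sc,T,fn,p=p0):
    f=10;out=[]
    q=np.array([T[:3,3],T[:3,3]-.115*T[:3,0]]); h=mw(p,[(0,0,0),(-.105,0,0)])
    for P in (q,h):
        u=proj(sc,P); d=u[1]-u[0];L=np.linalg.norm(d);d/=L;n=np.array([-d[1],d[0]]);o=u[0]-d*15
        A=np.array([[d[0]/f,n[0]/f,o[0]-n[0]*10],[d[1]/f,n[1]/f,o[1]-n[1]*10]])
        im=cv2.warpAffine(sc['pixels'],A,(800,200),flags=cv2.INTER_CUBIC|cv2.WARP_INVERSE_MAP)[:,:,::-1].copy()
        cv2.line(im,(0,100),(40,100),(0,0,255),1);cv2.line(im,(150,90),(150,110),(0,0,255),1);x=int(150+L*f);cv2.line(im,(x,90),(x,110),(0,0,255),1);out.append(im)
    cv2.imwrite('pics/'+fn,np.vstack(out))
E
python3 - <<'E'
from h import *
s,G,T=state(); go(s,G,target(.115+.006,0,-.001))
E
```

```text
t 6.7 opening 0.0154 shoulder hinge mm [145.33   1.35  -0.27] tip [30.33  1.17 -0.27] F hinge [-0.9 -0.4 -1.1] Mt [ 0.03  0.35 -0.03] |dq| 0.003
shift [-0.0328 -0.0109 -0.0213] turn [-0.0001 -0.     -0.0003]
```

Call:
jog_arm([
  [[-0.016,-0.006,-0.0105],[0,0,-0.0003],1],
  [[-0.0328,-0.011,-0.0213],[0,0,-0.0003],1],
  [[-0.0328,-0.011,-0.0213],[0,0,-0.0003],1],
  [[-0.0328,-0.011,-0.0213],[0,0,-0.0003],1],
])

```text
t: 7.2
tool_pos: [0.6207, 0.014, 0.2023]
orientation: [-2.942, -0.378, -0.8]
force: [-0.2, -0.2, -0.3]
opening: 0.016
```

Run:
```python
from h import *
s,G,T=state(); sc=shot('scene'); pickle.dump((sc,T),open('v7.pkl','wb')); strip(sc,T,'st7.png')
im=cv2.resize(sc['pixels'][210:270,300:380],None,fx=10,fy=10,interpolation=cv2.INTER_CUBIC); cv2.imwrite('pics/s7.png',im[:,:,::-1])
```

```text
t 7.2 opening 0.016 shoulder hinge mm [120.97  -0.18  -0.86] tip [ 5.97 -0.13 -0.9 ] F hinge [-0.3 -0.2 -0.2] Mt [-0.02  0.3   0.09] |dq| 0.013
```

View pics/st7.png

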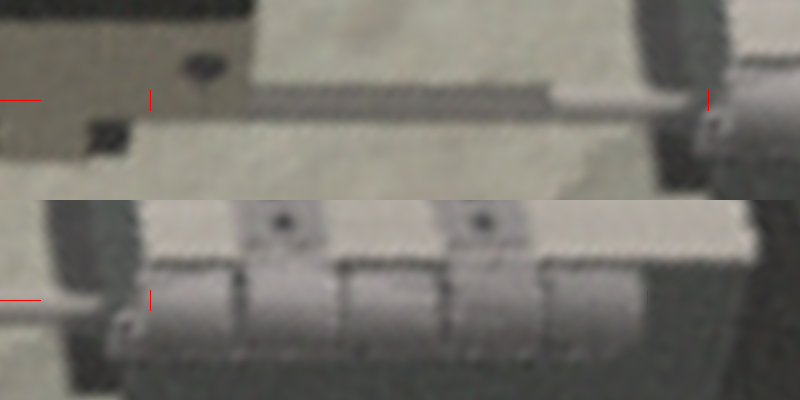

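View pics/s7.png

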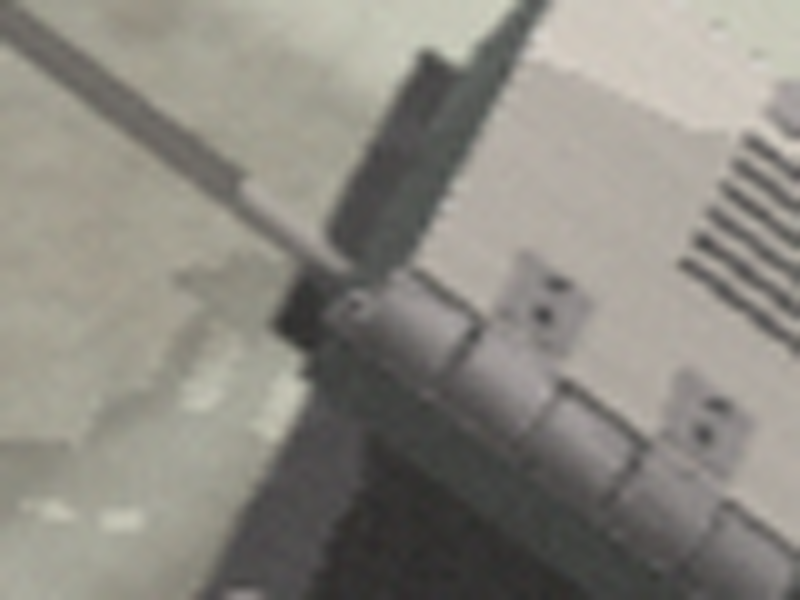

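Run:
```python
from h import *
s,G,T=state(); go(s,G,target(.105,0.0001,-.0012)); go(s,G,target(.095,0.0001,-.0012))
```

```text
t 7.25 opening 0.0153 shoulder hinge mm [121.32  -0.24  -0.75] tip [ 6.32 -0.2  -0.82] F hinge [-1.2  0.  -1.4] Mt [-0.05  0.36 -0.07] |dq| 0.008
shift [-0.0226 -0.0053 -0.0143] turn [-0.0001  0.0001  0.    ]
shift [-0.0365 -0.0089 -0.0226] turn [-0.0001  0.0001  0.    ]
```

Call:
jog_arm([
  [[-0.0113,-0.0026,-0.0072],[0,0,0],1],
  [[-0.0226,-0.0053,-0.0143],[0,0,0],1],
  [[-0.0226,-0.0053,-0.0143],[0,0,0],1],
])

```text
t: 7.62
tool_pos: [0.6065, 0.0107, 0.1931]
orientation: [-2.942, -0.378, -0.798]
force: [-0.5, -0.7, -0.2]
opening: 0.0161
```

Run:
```python
from h import *
s,G,T=state(); go(s,G,target(.095,0.0001,-.0012)); sc=shot('scene'); strip(sc,T,'st8.png')
```

```text
t 7.625 opening 0.0161 shoulder hinge mm [103.77   0.24  -1.57] tip [-11.23   0.33  -1.51] F hinge [-0.7 -0.5  0.1] Mt [ 0.06  0.32 -0.02] |dq| 0.022
shift [-0.0125 -0.0035 -0.0068] turn [-0.0001 -0.0001  0.0001]
```

View pics/st8.png

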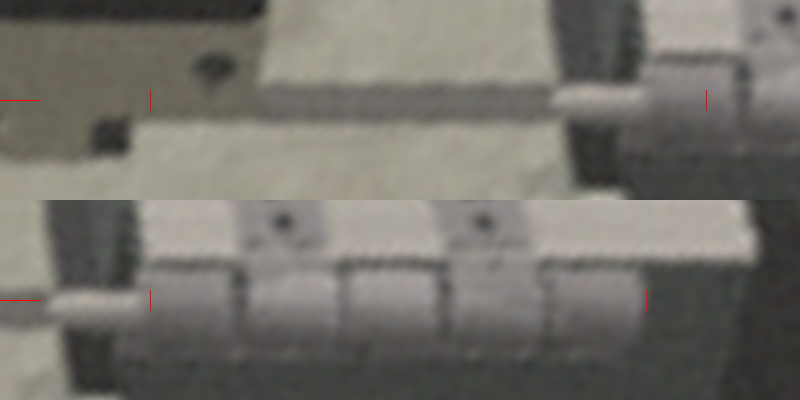

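Run:
```python
from h import *
s,G,T=state(); go(s,G,target(.089,0.0003,-.0014))
```

```text
t 7.675 opening 0.0157 shoulder hinge mm [104.5    0.11  -1.31] tip [-10.5    0.18  -1.35] F hinge [-0.3  0.1 -1. ] Mt [-0.06  0.31  0.02] |dq| 0.018
shift [-0.0216 -0.0053 -0.0131] turn [-0.0001  0.      0.0001]
```

Call:
jog_arm([
  [[-0.0072,-0.0018,-0.0044],[0,0,0],1],
  [[-0.0144,-0.0035,-0.0088],[0,0,0],1],
  [[-0.0216,-0.0053,-0.0131],[0,0,0],1],
  [[-0.0216,-0.0053,-0.0131],[0,0,0],1],
])

```text
t: 8.18
tool_pos: [0.5936, 0.0075, 0.1854]
orientation: [-2.942, -0.377, -0.799]
force: [-0.4, 0.2, -0.8]
opening: 0.016
```

Run:
```python
from h import *
s,G,T=state(); go(s,G,target(.074,0.0003,-.0014)); sc=shot('scene'); strip(sc,T,'st9.png')
```

```text
t 8.175 opening 0.016 shoulder hinge mm [88.38  0.34 -1.58] tip [-26.62   0.46  -1.56] F hinge [-0.7  0.3 -0.5] Mt [-0.03  0.34 -0.04] |dq| 0.014
shift [-0.0202 -0.0053 -0.0117] turn [-0.0001 -0.0001  0.0001]
```

View pics/st9.png

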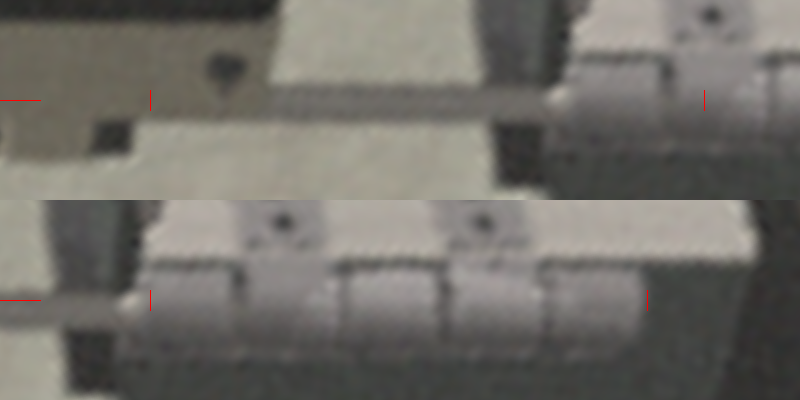

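Call:
jog_arm([
  [[-0.0068,-0.0018,-0.004],[0,0,0],1],
  [[-0.0135,-0.0036,-0.0078],[0,0,0],1],
  [[-0.0202,-0.0053,-0.0117],[0,0,0],1],
  [[-0.0202,-0.0053,-0.0117],[0,0,0],1],
])

```text
t: 8.72
tool_pos: [0.5814, 0.0042, 0.1783]
orientation: [-2.942, -0.377, -0.799]
force: [0.1, 0.2, 0.3]
opening: 0.0153
```

Run:
```python
from h import *
s,G,T=state(); go(s,G,target(.059,0.0003,-.0014))
```

```text
t 8.725 opening 0.0153 shoulder hinge mm [73.86  0.31 -1.39] tip [-41.14   0.45  -1.38] F hinge [0.3 0.2 0.2] Mt [ 0.03  0.3  -0.04] |dq| 0.011
shift [-0.0208 -0.0054 -0.0124] turn [-0.0001 -0.0001  0.0001]
```

Call:
jog_arm([
  [[-0.007,-0.0018,-0.0042],[0,0,0],1],
  [[-0.0139,-0.0036,-0.0083],[0,0,0],1],
  [[-0.0208,-0.0054,-0.0124],[0,0,0],1],
  [[-0.0208,-0.0054,-0.0124],[0,0,0],1],
])

```text
t: 9.22
tool_pos: [0.5684, 0.0009, 0.1704]
orientation: [-2.942, -0.376, -0.798]
force: [0.2, 0.3, -1.8]
opening: 0.0156
```

Run:
```python
from h import *
s,G,T=state(); go(s,G,target(.044,0.0003,-.0014))
```

```text
t 9.225 opening 0.0156 shoulder hinge mm [58.37  0.36 -1.53] tip [-56.63   0.53  -1.46] F hinge [-0.6  0.2 -1.7] Mt [-0.06  0.3   0.02] |dq| 0.013
shift [-0.0202 -0.0053 -0.0118] turn [-0.0001 -0.0001  0.0002]
```

Call:
jog_arm([
  [[-0.0068,-0.0018,-0.004],[0,0,0],1],
  [[-0.0135,-0.0036,-0.0079],[0,0,0],1],
  [[-0.0202,-0.0053,-0.0118],[0,0,0.0001],1],
  [[-0.0202,-0.0053,-0.0118],[0,0,0.0001],1],
])

```text
t: 9.72
tool_pos: [0.5559, -0.0023, 0.163]
orientation: [-2.942, -0.377, -0.798]
force: [0.2, 0.4, -1.0]
opening: 0.0158
```

Run:
```python
from h import *
s,G,T=state(); go(s,G,target(.029,0.0003,-.0014)); sc=shot('scene'); strip(sc,T,'st10.png')
```

```text
t 9.725 opening 0.0158 shoulder hinge mm [43.48  0.36 -1.49] tip [-71.52   0.5   -1.39] F hinge [-0.2  0.4 -1. ] Mt [0.03 0.25 0.  ] |dq| 0.013
shift [-0.0203 -0.0054 -0.0119] turn [-0.0002 -0.0002  0.0001]
```

View pics/st10.png

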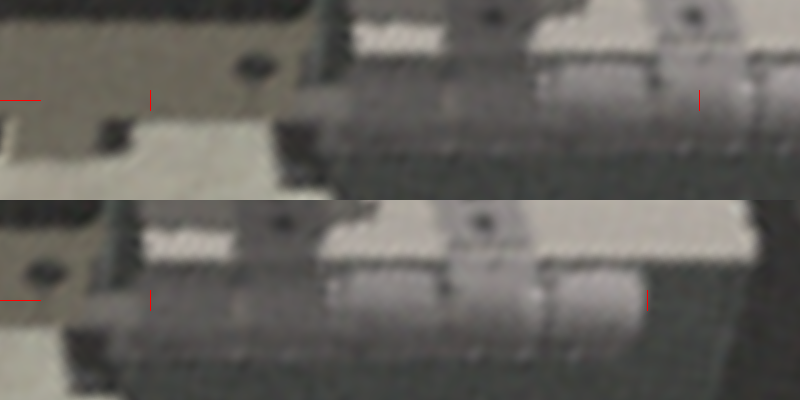

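Call:
jog_arm([
  [[-0.0068,-0.0018,-0.004],[0,0,0],1],
  [[-0.0135,-0.0036,-0.0079],[0,0,0],1],
  [[-0.0203,-0.0054,-0.0119],[0,0,0.0001],1],
  [[-0.0203,-0.0054,-0.0119],[0,0,0.0001],1],
])

```text
t: 10.28
tool_pos: [0.5436, -0.0057, 0.1558]
orientation: [-2.942, -0.377, -0.798]
force: [-0.0, -0.0, -0.8]
opening: 0.0155
```

Run:
```python
from h import *
s,G,T=state(); go(s,G,target(.014,0.0003,-.0014))
```

```text
t 10.275 opening 0.0155 shoulder hinge mm [28.81  0.22 -1.38] tip [-86.19   0.33  -1.27] F hinge [-0.4 -0.  -0.7] Mt [0.03 0.35 0.01] |dq| 0.014
shift [-0.0207 -0.0052 -0.0123] turn [-0.0002 -0.0002  0.0001]
```

Call:
jog_arm([
  [[-0.0069,-0.0017,-0.0041],[0,0,0],1],
  [[-0.0138,-0.0035,-0.0082],[0,0,0],1],
  [[-0.0207,-0.0052,-0.0123],[0,0,0],1],
  [[-0.0207,-0.0052,-0.0123],[0,0,0],1],
])

```text
t: 10.78
tool_pos: [0.5308, -0.0088, 0.148]
orientation: [-2.942, -0.377, -0.797]
force: [0.4, -0.3, -1.3]
opening: 0.0158
```

Run:
```python
from h import *
s,G,T=state(); go(s,G,target(.004,0.0003,-.0014)); go(s,G,target(.00,0.0003,-.0014)); sc=shot('scene'); strip(sc,T,'st11.png'); shot('wrist','w11.png')
```

```text
t 10.775 opening 0.0158 shoulder hinge mm [13.46  0.4  -1.5 ] tip [-101.54    0.55   -1.35] F hinge [-0.4 -0.4 -1.3] Mt [ 0.01  0.29 -0.06] |dq| 0.015
shift [-0.0133 -0.0036 -0.0077] turn [-0.0002 -0.0003  0.0001]
shift [-0.0189 -0.0051 -0.011 ] turn [-0.0002 -0.0003  0.0001]
```

View pics/st11.png

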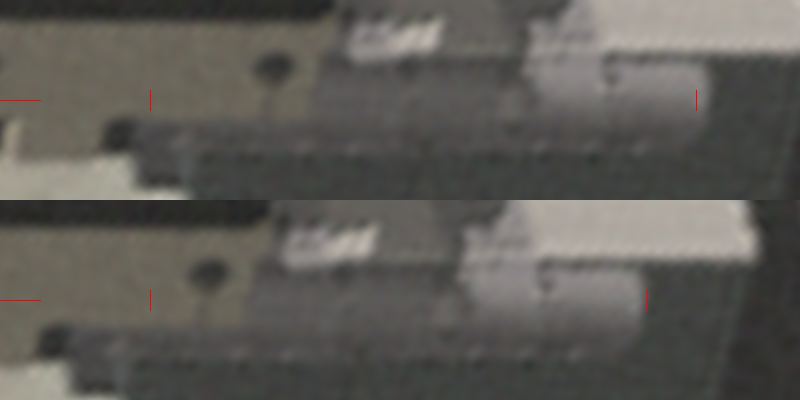

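View pics/w11.png

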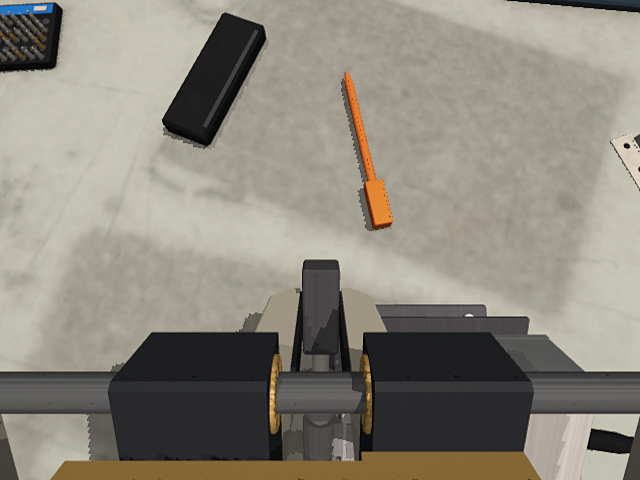

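Call:
jog_arm([
  [[-0.0045,-0.0012,-0.0026],[0,0,0],1],
  [[-0.009,-0.0024,-0.0052],[0,0,0],1],
  [[-0.0133,-0.0036,-0.0077],[0,0,0],1],
  [[-0.0133,-0.0036,-0.0077],[0,0,0],1],
])

```text
t: 11.38
tool_pos: [0.523, -0.0111, 0.1436]
orientation: [-2.942, -0.377, -0.798]
force: [0.1, 0.4, -1.1]
opening: 0.0157
```

Run:
```python
from h import *
s,G,T=state(); go(s,G,target(-.001,0.0003,-.0014)); shot('wrist','w12.png')
```

```text
t 11.375 opening 0.0157 shoulder hinge mm [ 4.29  0.21 -1.25] tip [-110.71    0.36   -1.15] F hinge [-0.4  0.3 -1.1] Mt [0.03 0.42 0.01] |dq| 0.009
shift [-0.0073 -0.0017 -0.0046] turn [-0.0002 -0.0002  0.0001]
```

View pics/w12.png

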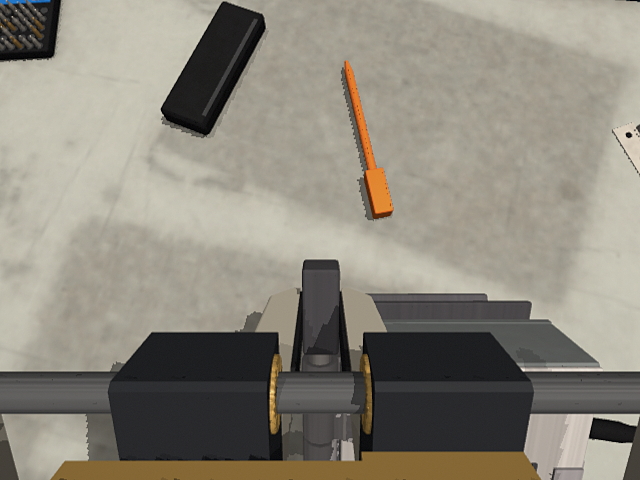

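Call:
jog_arm([
  [[-0.0018,-0.0004,-0.0012],[0,0,0],1],
  [[-0.0036,-0.0008,-0.0023],[0,0,0],1],
  [[-0.0054,-0.0013,-0.0034],[0,0,0],1],
  [[-0.0054,-0.0013,-0.0034],[0,0,0],1],
])

```text
t: 11.92
tool_pos: [0.5199, -0.0119, 0.1417]
orientation: [-2.942, -0.377, -0.798]
force: [-0.2, -0.1, -0.8]
opening: 0.0158
```

Run:
```python
from h import *
s,G,T=state(); go(s,G,target(-.002,0.0003,-.0014)); c=shot('wrist'); im=cv2.resize(c['pixels'][250:470,260:380],None,fx=2.7,fy=2.7,interpolation=cv2.INTER_CUBIC); cv2.imwrite('pics/w13.png',im[:,:,::-1])
```

```text
t 11.925 opening 0.0158 shoulder hinge mm [ 0.5   0.23 -1.3 ] tip [-114.5     0.37   -1.21] F hinge [-0.6 -0.1 -0.6] Mt [-0.04  0.32 -0.03] |dq| 0.004
shift [-0.0035 -0.0007 -0.0022] turn [-0.0002 -0.0002  0.0001]
```

View pics/w13.png

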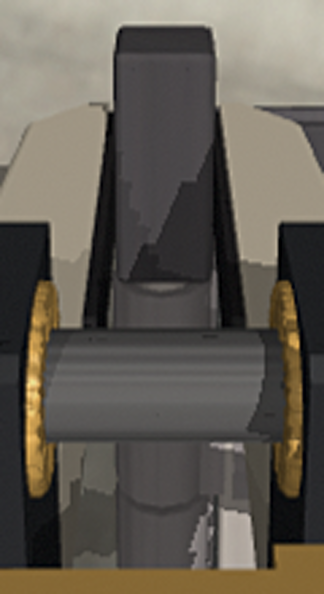

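Call:
jog_arm([
  [[-0.0012,-0.0002,-0.0007],[0,0,0],1],
  [[-0.0024,-0.0005,-0.0014],[0,0,0],1],
  [[-0.0024,-0.0005,-0.0014],[0,0,0],1],
])

```text
t: 12.35
tool_pos: [0.5184, -0.0122, 0.1408]
orientation: [-2.942, -0.377, -0.798]
force: [-0.7, -0.4, 0.3]
opening: 0.0155
```

Run:
```python
from h import *
s,G,T=state(); go(s,G,target(-.003,0.0003,-.0014))
```

```text
t 12.35 opening 0.0155 shoulder hinge mm [-1.21  0.28 -1.3 ] tip [-116.21    0.44   -1.21] F hinge [-0.6 -0.2  0.7] Mt [-0.    0.31 -0.03] |dq| 0.003
shift [-0.0024 -0.0006 -0.0016] turn [-0.0002 -0.0002  0.0001]
```

Call:
jog_arm([
  [[-0.0012,-0.0003,-0.0008],[0,0,0],1],
  [[-0.0024,-0.0006,-0.0016],[0,0,0],1],
  [[-0.0024,-0.0006,-0.0016],[0,0,0],1],
])

```text
t: 12.72
tool_pos: [0.5181, -0.0124, 0.1411]
orientation: [-2.941, -0.376, -0.802]
force: [6.2, 2.0, -1.6]
opening: 0.0157
```

Run:
```python
from h import *
s,G,T=state(); go(s,G,target(-.005,0.0003,-.0014)); c=shot('wrist'); im=cv2.resize(c['pixels'][250:470,260:380],None,fx=2.7,fy=2.7,interpolation=cv2.INTER_CUBIC); cv2.imwrite('pics/w14.png',im[:,:,::-1])
```

```text
t 12.725 opening 0.0157 shoulder hinge mm [-1.42  0.16 -0.91] tip [-116.42    0.32   -1.16] F hinge [ 4.8  0.3 -4.7] Mt [ 0.25 -0.77  0.07] |dq| 0.003
shift [-0.0046 -0.0009 -0.0038] turn [-0.0002  0.0003  0.0002]
```

View pics/w14.png

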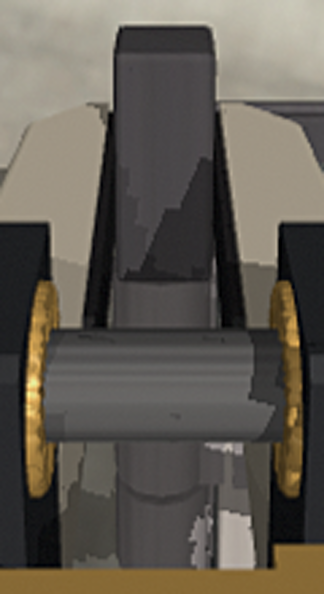

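Call:
jog_arm([
  [[0,0,0],[0,0,0],0.6],
  [[0,0,0],[0,0,0],0.4],
  [[0,0,0],[0,0,0],0.2],
  [[0,0,0],[0,0,0],0.1],
  [[0,0,0],[0,0,0],0.1],
])

```text
t: 13.4
tool_pos: [0.518, -0.0125, 0.1411]
orientation: [-2.941, -0.376, -0.802]
force: [0.3, -0.3, -0.4]
opening: 0.0416
```

Run:
```python
from h import *
s,G,T=state(); print(-pose(s)[:3,2]*.12/.6); c=shot('wrist','w15.png')
```

```text
t 13.4 opening 0.0416 shoulder hinge mm [-1.5   0.13 -0.93] tip [-116.5     0.3    -1.17] F hinge [-0.1 -0.3 -0.5] Mt [-0.02  0.21 -0.01] |dq| 0.002
[-0.09819609 -0.02611447  0.17226596]
```

View pics/w15.png

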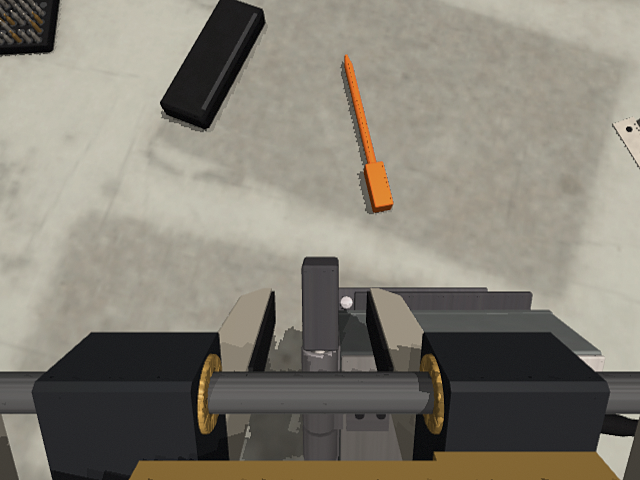

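Call:
jog_arm([
  [[-0.025,-0.0065,0.043],[0,0,0],0.1],
  [[-0.06,-0.016,0.105],[0,0,0],0.1],
  [[-0.098,-0.026,0.172],[0,0,0],0.1],
  [[-0.098,-0.026,0.172],[0,0,0],0.1],
  [[-0.098,-0.026,0.172],[0,0,0],0.1],
])

```text
t: 14.08
tool_pos: [0.4593, -0.0282, 0.244]
orientation: [-2.942, -0.376, -0.803]
force: [0.5, -0.2, 0.7]
opening: 0.0416
```

Run:
```python
from h import *
s,G,T=state(); c=wristcam(shot('wrist','w16.png'),s); sc=shot('scene'); pickle.dump((s,c,sc),open('v16.pkl','wb'))
im=cv2.resize(sc['pixels'][200:280,300:400],None,fx=8,fy=8,interpolation=cv2.INTER_CUBIC); cv2.imwrite('pics/s16.png',im[:,:,::-1])
print(proj(c,mw(p0,[(0,0,0),(-.105,0,0),(.04,0,0)])))
```

```text
t 14.075 opening 0.0416 shoulder hinge mm [ -2.67  -0.29 118.64] tip [-1.1767e+02 -1.0000e-01  1.1838e+02] F hinge [ 0.8 -0.3  0.4] Mt [ 0.05  0.31 -0.01] |dq| 0.026
[[319.68036343 263.2956359 ]
 [319.84568096 384.68132993]
 [319.60878802 210.74082533]]
```

View pics/w16.png

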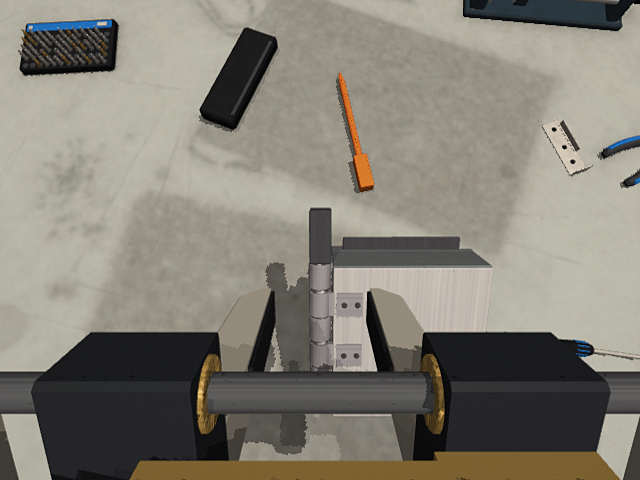

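View pics/s16.png

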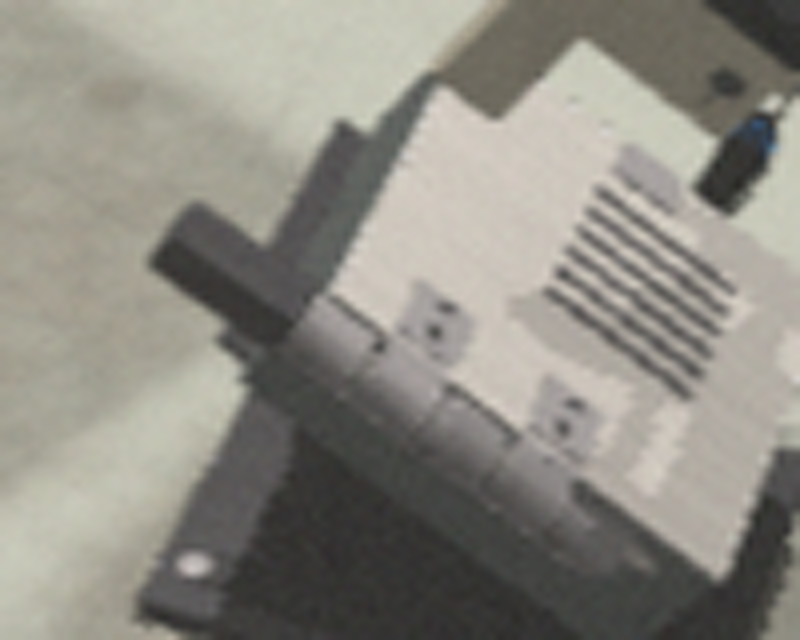

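Run:
```python
from h import *
s,c,sc=pickle.load(open('v16.pkl','rb'))
im=cv2.resize(c['pixels'][195:375,290:390],None,fx=5,fy=5,interpolation=cv2.INTER_CUBIC)[:,:,::-1][:590]
a=np.linspace(0,2*np.pi,40)
im2=cv2.resize(sc['pixels'][215:285,315:395],None,fx=8,fy=8,interpolation=cv2.INTER_CUBIC)[:,:,::-1]
h=max(im.shape[0],im2.shape[0]); pad=lambda i:np.vstack([i,np.zeros((h-i.shape[0],i.shape[1],3),np.uint8)])
im2=cv2.resize(im2,None,fx=.46,fy=.46)
cv2.imwrite('pics/z16.png',np.hstack([pad(im),pad(im2)]))
cv2.imwrite('pics/z16b.png',cv2.resize(sc['pixels'][250:285,355:395],None,fx=14,fy=14,interpolation=cv2.INTER_CUBIC)[:,:,::-1])
P=proj(c,mw(p0,[(0,0,.0085),(.04,0,.008),(-.019,0,.0085),(-.0215,0,.0085)]));print(P)
```

```text
[[319.63992301 266.95466639]
 [319.56733745 212.85676401]
 [319.67373452 291.20006511]
 [319.67809591 294.3275115 ]]
```

View pics/z16.png

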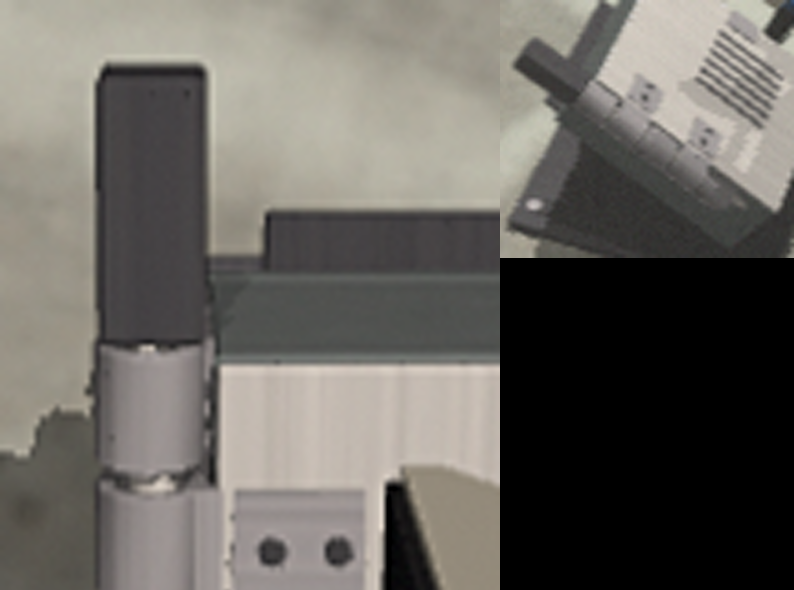

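View pics/z16b.png

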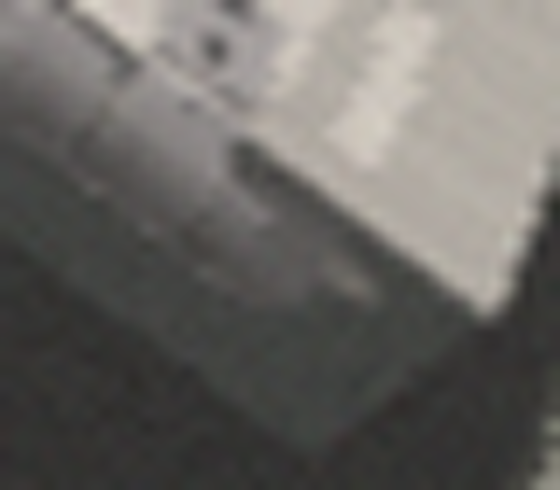

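The pin looks nearly home, but a small bright sliver between head and knuckle at crop (148,347) suggests it sprang back about 1 mm. I'll nudge the head end with closed fingers.

Run:
```python
from h import *
s,G,T=state(); go(s,G,target(.048,0.000,.06)); go(s,G,target(.048,0.000,-.001))
```

```text
t 14.175 opening 0.0419 shoulder hinge mm [ -3.6   0.3 117.6] tip [-118.6     0.53  117.58] F hinge [-1.1 -0.1  0.3] Mt [-0.    0.23 -0.05] |dq| 0.009
shift [ 0.1186  0.0305 -0.0401] turn [-0.0004 -0.0001  0.0001]
shift [ 0.1678  0.0433 -0.1282] turn [-0.0004 -0.0001  0.0001]
```

Call:
jog_arm([
  [[0.07,0.018,0.03],[0,0,0],0.6],
  [[0.1186,0.0305,-0.0401],[0,0,0],1],
  [[0.1186,0.0305,-0.0401],[0,0,0],1],
  [[0.143,0.037,-0.084],[0,0,0],1],
  [[0.1678,0.0433,-0.1282],[0,0,0],1],
  [[0.1678,0.0433,-0.1282],[0,0,0],1],
  [[0.1678,0.0433,-0.1282],[0,0,0],1],
], newtons=20)

```text
t: 15.05
tool_pos: [0.5594, -0.0018, 0.1666]
orientation: [-2.941, -0.376, -0.799]
force: [-0.0, -0.3, 0.3]
opening: 0.0002
```

Run:
```python
from h import *
s,G,T=state(); go(s,G,target(.031,0.0,-.001));go(s,G,target(.029,0.0,-.001)); shot('wrist','w17.png')
```

```text
t 15.05 opening 0.0002 shoulder hinge mm [ 4.83e+01  2.00e-02 -2.00e-01] tip [-66.7    0.23  -0.24] F hinge [ 0.1 -0.3  0.3] Mt [-0.01  0.17  0.01] |dq| 0.019
shift [-0.0235 -0.0061 -0.0156] turn [-0.0004 -0.      0.0001]
shift [-0.0263 -0.0068 -0.0172] turn [-0.0004 -0.      0.0001]
```

View pics/w17.png

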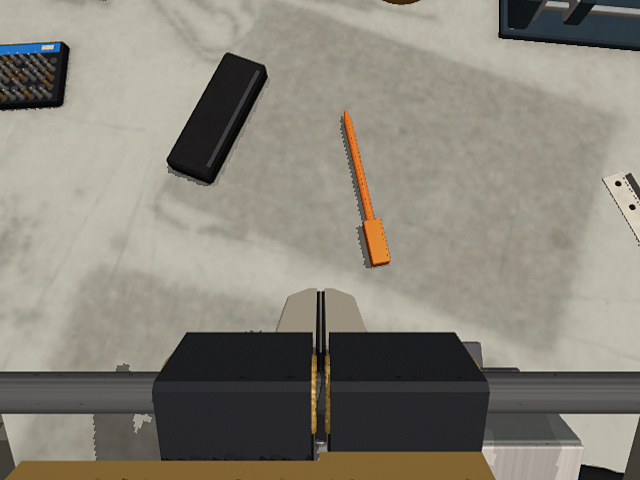

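Fingers are closed beyond the head end, so I'll slide down the axis.

Call:
jog_arm([
  [[-0.0078,-0.002,-0.0052],[0,0,0],1],
  [[-0.0157,-0.0041,-0.0104],[0,0,0],1],
  [[-0.0235,-0.0061,-0.0156],[0,0,0],1],
  [[-0.0235,-0.0061,-0.0156],[0,0,0],1],
])

```text
t: 15.6
tool_pos: [0.5452, -0.0058, 0.1576]
orientation: [-2.941, -0.376, -0.801]
force: [0.3, 0.3, 1.2]
opening: 0.0004
```

Run:
```python
from h import *
s,G,T=state(); go(s,G,target(.028,0.0,-.001))
```

```text
t 15.6 opening 0.0004 shoulder hinge mm [31.04 -0.27 -0.63] tip [-8.396e+01 -3.000e-02 -7.900e-01] F hinge [1.  0.2 0.9] Mt [0.01 0.22 0.01] |dq| 0.017
shift [-0.0041 -0.0005 -0.0031] turn [-0.0003  0.0001  0.0002]
```

Call:
jog_arm([
  [[-0.0014,-0.0003,-0.0008],[0,0,0],1],
  [[-0.0028,-0.0006,-0.0016],[0,0,0],1],
  [[-0.0042,-0.0009,-0.0024],[0,0,0],1],
  [[-0.0042,-0.0009,-0.0024],[0,0,0],1],
])

```text
t: 16.1
tool_pos: [0.544, -0.0064, 0.1578]
orientation: [-2.94, -0.376, -0.806]
force: [5.2, 2.0, 4.9]
opening: 0.0003
```

Run:
```python
from h import *
s,G,T=state(); go(s,G,target(.026,0.0,-.001))
```

```text
t 16.1 opening 0.0003 shoulder hinge mm [29.96 -0.57  0.21] tip [-85.04  -0.37  -0.31] F hinge [7.2 0.6 1.5] Mt [ 0.11 -0.99 -0.02] |dq| 0.004
shift [-0.0048 -0.0002 -0.0052] turn [-0.0003  0.0007  0.0003]
```

Call:
jog_arm([
  [[-0.002,-0.0005,-0.0012],[0,0,0],1],
  [[-0.004,-0.001,-0.0024],[0,0,0],1],
  [[-0.004,-0.001,-0.0024],[0,0,0],1],
])

```text
t: 16.48
tool_pos: [0.5434, -0.0068, 0.1586]
orientation: [-2.939, -0.375, -0.813]
force: [10.6, 3.6, 4.7]
opening: 0.0002
```

Run:
```python
from h import *
s,G,T=state(); sc=shot('scene'); strip(sc,T,'st18.png')
R,_=frame(p0); print((R@[.02,0,0])/.6,(R@[.02,0,.12])/.6,(R@[-.03,0,.12])/.6)
```

```text
t 16.475 opening 0.0002 shoulder hinge mm [29.77 -0.79  1.12] tip [-8.523e+01 -6.000e-01  4.000e-02] F hinge [12.   0.9 -1.5] Mt [ 0.29 -1.87 -0.03] |dq| 0.004
[0.02793403 0.0072817  0.01666667] [-0.0688323  -0.01794284  0.18987175] [-0.13866738 -0.03614709  0.14820508]
```

View pics/st18.png

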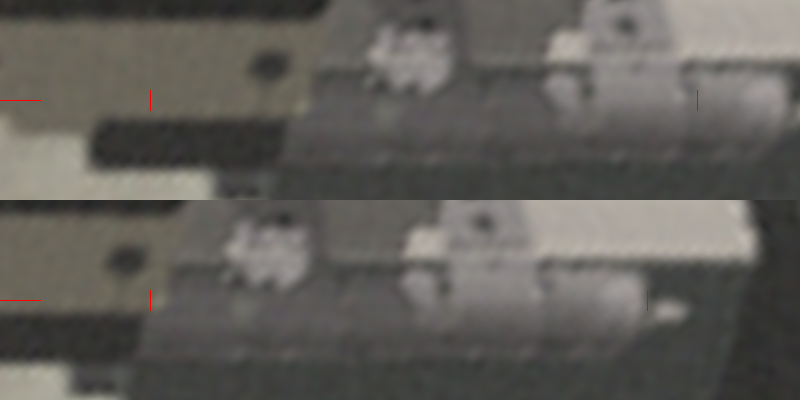

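Call:
jog_arm([
  [[0.014,0.0036,0.0083],[0,0,0],1],
  [[0.028,0.0073,0.0167],[0,0,0],1],
  [[0.028,0.0073,0.0167],[0,0,0],1],
  [[-0.02,-0.005,0.1],[0,0,0],1],
  [[-0.069,-0.018,0.19],[0,0,0],1],
  [[-0.069,-0.018,0.19],[0,0,0],0.1],
  [[-0.14,-0.035,0.17],[0,0,0.0],-0.2],
  [[-0.14,-0.035,0.17],[0,0,0],-0.2],
  [[-0.14,-0.035,0.17],[0,0,0],-0.2],
])

```text
t: 17.65
tool_pos: [0.4596, -0.028, 0.2602]
orientation: [-2.939, -0.374, -0.813]
force: [0.2, -0.3, 1.0]
opening: 0.0361
```

Run:
```python
from h import *
s,G,T=state(); c=wristcam(shot('wrist','w19.png'),s); sc=shot('scene')
print(proj(c,mw(p0,[(0,0,0),(.04,0,0)])))
im=cv2.resize(c['pixels'][190:310,280:400],None,fx=5,fy=5,interpolation=cv2.INTER_CUBIC)[:,:,::-1]
cv2.imwrite('pics/z19.png',im)
cv2.imwrite('pics/s19.png',cv2.resize(sc['pixels'][200:290,300:400],None,fx=6.5,fy=6.5,interpolation=cv2.INTER_CUBIC)[:,:,::-1])
```

```text
t 17.65 opening 0.0361 shoulder hinge mm [ 5.6500e+00 -1.1000e-01  1.3229e+02] tip [-109.35    0.18  131.23] F hinge [ 0.6 -0.4  0.8] Mt [ 0.07  0.26 -0.  ] |dq| 0.025
[[319.82444798 268.99650266]
 [319.71605455 219.28890944]]
```

View pics/z19.png

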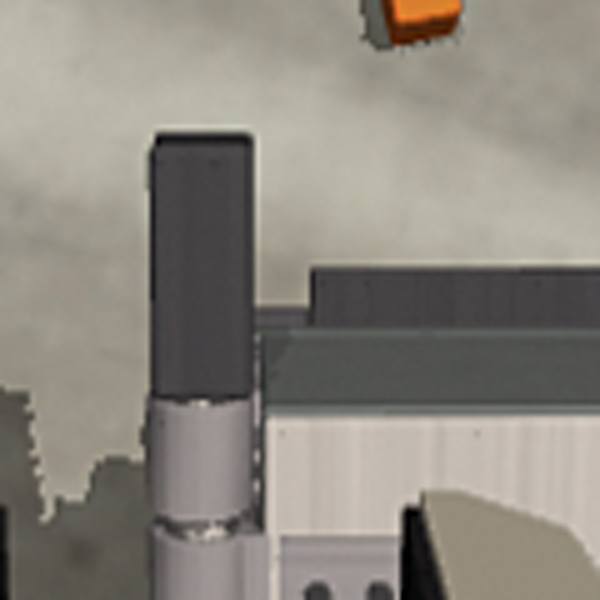

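View pics/s19.png

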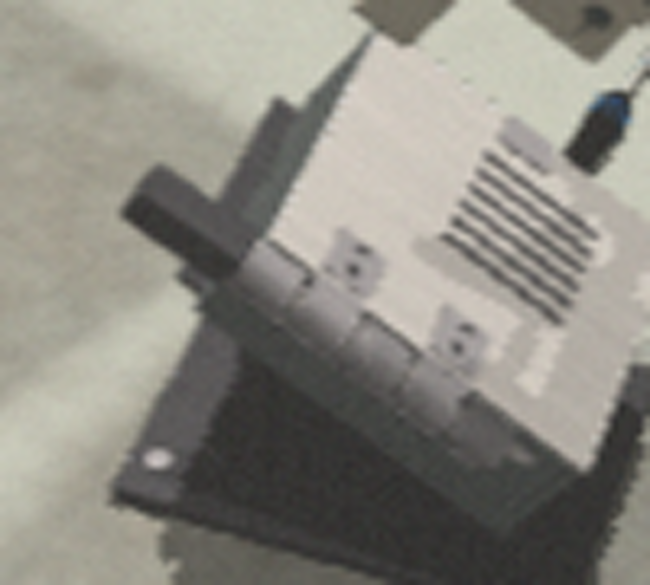

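View pics/w19.png

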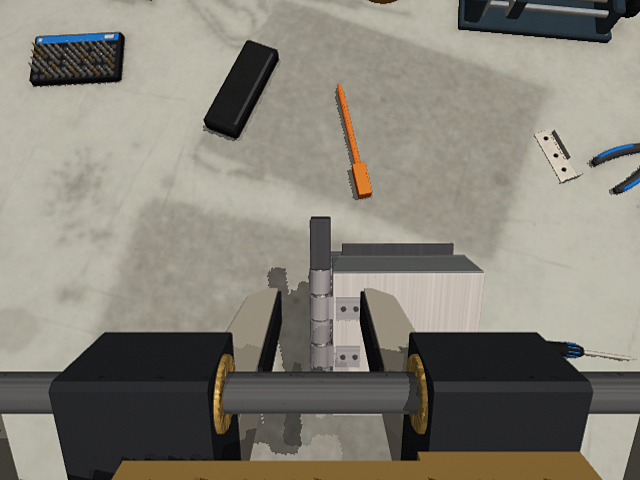

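Run:
```python
from h import *
s,G,T=state(); c=wristcam(shot('wrist'),s)
cr=lambda P:(proj(c,mw(p0,np.array(P)/1e3))-[280,190]+.5)*5
zh=-1.0
print('k1 top end/low end, k2 top', cr([(0,0,8.5+zh),(-19,0,8.5+zh),(-21.5,0,8.5+zh),(0,8.5,zh),(0,0,5.75+zh)]))
for d in (0,1,2):
  for z in (zh-1.75,zh,):
    print(d,z,'head shoulder/far top edge',cr([(d,0,8+z),(d+40,0,8+z),(d+40,0,-8+z)])[:,1])
R,o=frame(p0); C=-Rv(c['rvec']).T@c['tvec']; print('cam in hinge',(C-o)@R)
im=cv2.resize(c['pixels'][255:300,300:345],None,fx=13,fy=13,interpolation=cv2.INTER_CUBIC)[:,:,::-1]; cv2.imwrite('pics/z20.png',im)
```

```text
t 17.75 opening 0.0439 shoulder hinge mm [6.180e+00 7.000e-02 1.325e+02] tip [-108.82    0.26  131.44] F hinge [-0.   0.4  0.2] Mt [ 0.03  0.27 -0.01] |dq| 0.007
k1 top end/low end, k2 top [[203.14089237 415.86714431]
 [203.26252538 530.35846064]
 [203.27823927 545.14971411]
 [149.68522541 398.1787658 ]
 [203.17623376 410.03539388]]
0 -2.75 head shoulder/far top edge [411.08822832 159.07770062 138.31592363]
0 -1.0 head shoulder/far top edge [414.79930092 161.4801786  140.48629488]
1 -2.75 head shoulder/far top edge [404.99788939 152.54893906 132.09248499]
1 -1.0 head shoulder/far top edge [408.67850296 154.91620157 134.23085506]
2 -2.75 head shoulder/far top edge [398.89713491 146.00861675 125.85857154]
2 -1.0 head shoulder/far top edge [402.54717949 148.34053489 127.96482928]
cam in hinge [ 0.10096059 -0.00068056  0.29655824]
```

View pics/z20.png

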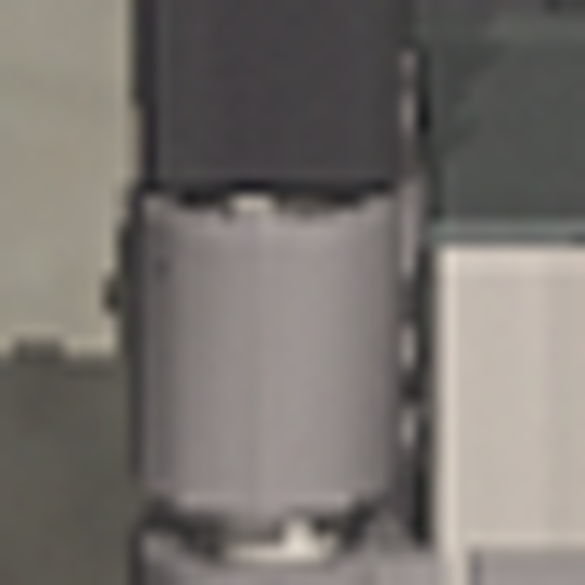

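Run:
```python
from h import *
a=pickle.load(open('scene0.pkl','rb'))['pixels']; c=shot('scene','s21.png'); b=c['pixels']
x0,y0,w,h=300,190,130,115
z=lambda i:cv2.resize(i[y0:y0+h,x0:x0+w],None,fx=3,fy=3,interpolation=cv2.INTER_CUBIC)[:,:,::-1]
d=cv2.absdiff(a,b); cv2.imwrite('pics/cmp.png',np.vstack([np.hstack([z(a),z(b)])]))
cv2.imwrite('pics/diff.png',cv2.convertScaleAbs(d,alpha=2)[:,:,::-1])
```

```text
(no output)
```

View pics/cmp.png

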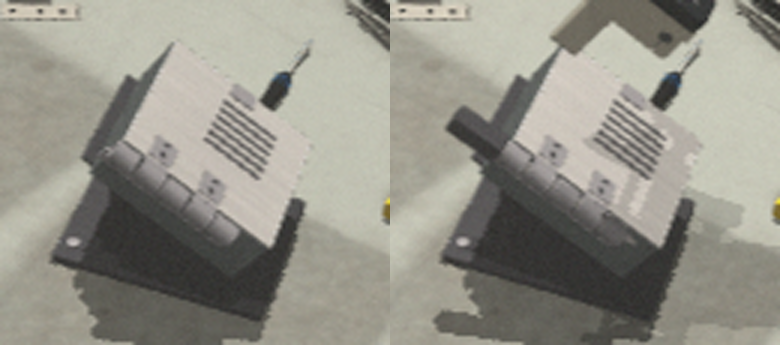

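View pics/diff.png

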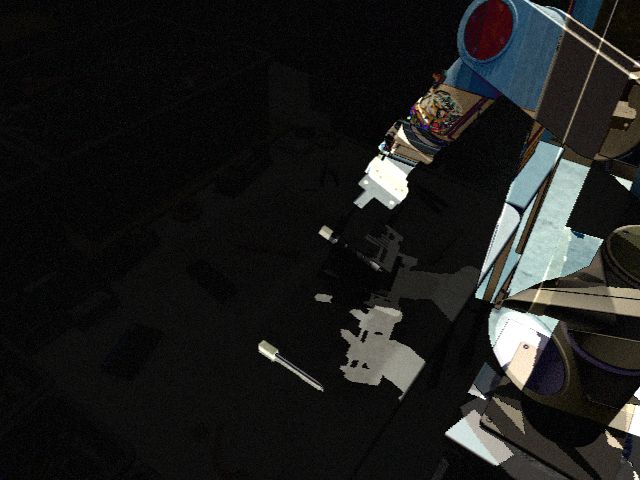

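Lid and bystanders are unchanged; only the pin moved. I'll take one more look from square above the mouth, to judge the gap at the head.

Call:
jog_arm([
  [[-0.07,-0.018,0.01],[0,0,0],-0.2],
  [[-0.14,-0.036,0.01],[0,0,0],-0.2],
  [[-0.14,-0.036,0.01],[0,0,0],-0.2],
  [[-0.14,-0.036,0.01],[0,0,0],-0.2],
  [[-0.14,-0.036,0.01],[0,0,0],-0.2],
])

```text
t: 18.48
tool_pos: [0.4152, -0.069, 0.27]
orientation: [-2.924, -0.389, -0.755]
force: [-0.9, -0.4, -0.6]
opening: 0.0558
```

Run:
```python
from h import *
s,G,T=state(); c=wristcam(shot('wrist','w22.png'),s)
R,o=frame(p0); C=-Rv(c['rvec']).T@c['tvec']; print('cam in hinge',(C-o)@R)
u=proj(c,mw(p0,np.array([(0,0,8.5),(-19,0,8.5),(40,0,7)])/1e3)); print(u)
x,y=u[0].astype(int); im=cv2.resize(c['pixels'][max(0,y-55):y+65,x-30:x+50],None,fx=5,fy=5,interpolation=cv2.INTER_CUBIC)[:,:,::-1]; cv2.imwrite('pics/z22.png',im)
```

```text
t 18.475 opening 0.0558 shoulder hinge mm [-35.46 -28.85 168.16] tip [-150.43  -28.9   170.68] F hinge [-1.1 -0.2 -0.1] Mt [0.05 0.3  0.04] |dq| 0.006
cam in hinge [ 0.06435452 -0.03463368  0.32909066]
[[291.47305731 205.44257096]
 [291.94505645 227.74173257]
 [290.62385087 155.77758246]]
```

View pics/z22.png

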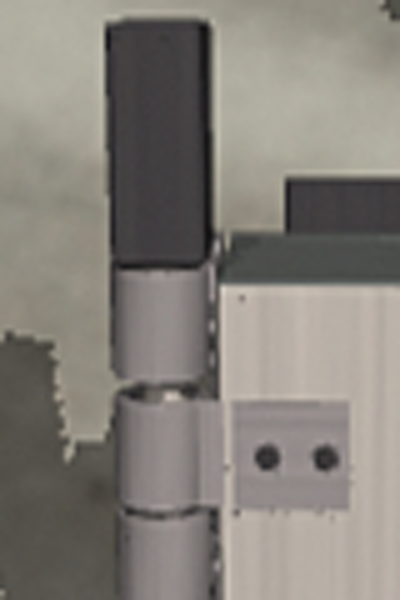

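Run:
```python
from h import *
s,G,T=state(); print(robot.close_job())
```

```text
t 18.525 opening 0.0558 shoulder hinge mm [-35.5  -28.77 168.17] tip [-150.47  -28.85  170.69] F hinge [ 0.6 -0.5 -0.2] Mt [0.03 0.23 0.05] |dq| 0.004
the job is handed in; nothing more can be done
None
```

The dark-headed pin is through all five knuckles from the upper end and fully home as far as I could check. I let go of it and handed the job in at about 18.5 s.

- **What I did:** I gripped the pin by its head and tilted it onto the 30° hinge line. I slid it in with almost no force until the head met the top knuckle at about 5 N, then released it. A firmer push on the head end with the closed fingers reached about 12 N with no clear further movement.
- **Last checks:**
  - The head sits against the top knuckle with at most a hairline, seen from nearly square above.
  - The tip sticks out about 9 mm below the foot; 10 mm was expected.
  - The lid, the bystanders in view and both look-alikes match the first scene picture.
  - The arm was clear of everything.
- **One check that disagreed:** an oblique wrist view after release showed a bright sliver at the head. It suggested a gap of up to about 1 mm at the top edge. I put it down to the pin sagging in its loose bore, since neither the push nor the squarer view showed a gap.

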